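Pack the soldering boards in their locking carrier

TASK

Pack up the jeweller's soldering boards: slide the carrier's red grip fully open to its end stop, then pile all the white boards squarely on the carrier's black pad, every one flush with the pad, and lay the blue cover plate squarely on top of them. Finally slide the red grip fully home to its other end stop, so that the keeper bar stands over the pile, and leave the jar, the dish and the hammer where they are.

Things in the scene. Friction and masses are not known exactly. Their poses are not given: they have to be found in the camera images.
- carrier: grey base plate fixed to the bench, 8 mm thick, with a black pad 100 (x) x 60 (y) mm, its top 16 mm above the bench. Origin on the bench under the pad's centre; x along the pad's long side to the rail, y along the rail in the keeper's opening direction, z up. The plate covers x -72 to 118, y -45 to 205 mm; the rail lies at x = 85 mm, 22 mm wide, top 24 mm above the bench
- pad (a point): centre of the top of the carrier's black pad, 16 mm above the bench; same axes as the carrier
- keeper (a joint): position of the sliding keeper in m along the carrier's y: 0 = fully home (locked, its bar over the middle of the pad), 0.16 = fully open against the other stop, clear of the pile. Stays where it is left; sliding friction about 3 N, no spring and no catch
- keeper_grip (a point): centre of the top of the keeper's red grip, 160 mm above the bench: a block 36 (carrier x) x 24 (carrier y) x 42 mm tall on a steel post (28 x 30 mm). From the grip's foot (118 mm up) a steel keeper bar, 18 mm wide, 12 mm thick, underside 106 mm above the bench, runs 110 mm towards carrier -x. It moves with the keeper; at home it is at carrier x 85, y 0 mm
- board1: white ceramic soldering board, a flat block 100 (own x) x 60 (own y) x 14 mm (z), about 0.13 kg, with two faint grey scorch spots on top; origin at the centre of its underside. Between three and five boards are present, lying flat on the bench
- board2: white ceramic soldering board, a flat block 100 (own x) x 60 (own y) x 14 mm (z), about 0.13 kg, with two faint grey scorch spots on top; origin at the centre of its underside. Between three and five boards are present, lying flat on the bench
- board3: white ceramic soldering board, a flat block 100 (own x) x 60 (own y) x 14 mm (z), about 0.13 kg, with two faint grey scorch spots on top; origin at the centre of its underside. Between three and five boards are present, lying flat on the bench
- board4: white ceramic soldering board, a flat block 100 (own x) x 60 (own y) x 14 mm (z), about 0.13 kg, with two faint grey scorch spots on top; origin at the centre of its underside. Between three and five boards are present, lying flat on the bench
- board5: white ceramic soldering board, a flat block 100 (own x) x 60 (own y) x 14 mm (z), about 0.13 kg, with two faint grey scorch spots on top; origin at the centre of its underside. Between three and five boards are present, lying flat on the bench
- cover: blue-painted aluminium cover plate, a plain slab 100 (own x) x 60 (own y) x 14 mm (z), about 0.2 kg; origin at the centre of its underside
- jar: bystander: amber glass jar with a black cap, 60 mm across, 75 mm tall; origin at the centre of its underside
- dish: bystander: small white ceramic bowl, 90 mm across, 30 mm tall; origin at the centre of its underside
- hammer: bystander: hammer 220 mm long lying on the bench beyond the boards; origin under the middle of its length
There are look-alikes about, which are no part of the job. What is shaped like the board5 but turquoise is not meant. What is shaped like the board4 but green is not meant.

How it is judged:
On the way, in this order (a step that is already met when the one before it is completed fails the run):
1. the red grip is slid fully open, to within 4 mm of its end stop (value of joint keeper above 0.156 m), for 0.2 s.
2. all the boards present are piled squarely on the pad (centres within 8 mm, within 7 degrees, flat) (horizontal distance between each of board1, board2, board3, board4, board5 and pad below 0.008 m and angle between the x axis of each of board1, board2, board3, board4, board5 and the x axis of carrier, either way round below 0.12 rad and angle between each of board1, board2, board3, board4, board5's own z axis and vertical below 0.08 rad), for 0.2 s.
3. the cover plate lies squarely on top of the pile (horizontal distance between cover and pad below 0.008 m and angle between the x axis of cover and the x axis of carrier, either way round below 0.12 rad and angle between cover's own z axis and vertical below 0.08 rad and z of cover in the frame of board1 above 0.008 m and z of cover in the frame of board2 above 0.008 m and z of cover in the frame of board3 above 0.008 m and z of cover in the frame of board4 above 0.008 m and z of cover in the frame of board5 above 0.008 m and linear speed of cover below 0.02 m/s), for 0.2 s.
4. the red grip is slid fully home, to within 4 mm of its stop (value of joint keeper below 0.004 m), for 0.2 s.
At the end, for the whole second after the job is handed in: All boards present lie flat in one pile, centres within 8 mm of the pad's centre and sides within 0.12 rad (7 degrees) of the pad's; the cover plate lies on top of them within the same tolerances; all at rest; the keeper within 4 mm of its home stop (all of step 2 and all of step 3 and linear speed of each of board1, board2, board3, board4, board5 below 0.02 m/s and value of joint keeper below 0.004 m); the robot touches nothing.
It fails at once if the jar, the dish or the hammer is moved by more than 30 mm (distance of any of jar, dish, hammer from where it was at the start of the episode above 0.03 m).
Of board1, board2, board3, board4, board5 only 3 to 5 are there at a start; the rules pass over those that are not, and their reading is None.
At some moment in a run one of board1, board2, board3, board4, board5, cover may be knocked a few centimetres aside while the robot is not near it.
Once in a run the grip may slacken for a moment while it holds something.
It also fails if it takes over 210 s, if anything falls off the work surface, if the arm or the gripper's body presses on something with over 40 N, if the wrist force passes 120 N, or if a joint passes its speed limit or range.

ROBOT

A 7-joint arm with a two-finger parallel gripper is mounted at the origin on the work surface. World frame = base frame: x ahead of the robot, y to its left, z up, the work surface at z = 0. Lengths are in m, angles in rad, forces in N, time in s.
With the tool pointing down it reaches from about 0.375 to 0.925 m from the base axis. Payload 3.1 kg.
Tool frame: the origin (TCP) lies at the very end of the fingers, on their centre line; the grasp point (between the pads) lies 19 mm behind it; z points along the fingers, y is the line along which they close (so a half turn about z gives the same grasp; the last joint's range is limited). The gripper opens to 85 mm and grips with 20 to 120 N. Pads are 22 mm wide; open, the fingers measure 114 mm over their backs; the gripper's body (76 mm by 85 mm) begins 54 mm behind the grasp point. The pads swing forward as they close: fully open they stand 13 mm farther back than shut.
Start: joints at [1.193, 0.383, 0.044, 1.598, -0.018, 1.161, -0.05], TCP at [0.18, -0.625, 0.231] pointing down, gripper open.
Joint ranges: [-2.61, 2.61], [-0.41, 2.15], [-1.48, 1.57], [0, 2.5], [-1.57, 4.71], [0.05, 1.97], [-2.85, 2.85]. Speed limits (rad/s): [2.79, 2.79, 3.14, 3.14, 3.14, 3.14, 3.14].

INTERFACE

Orientations are given as a unit quaternion [x, y, z, w].
In Python, from workcell import sensors, optics, manip gives the robot as it stands.
- The arm moves only by the shell command python3 -m pendant 'ROWS'. ROWS is JSON, a list of rows, each an object of numbers: "x", "y", "z": the shift along the tool's x, y, z as a fraction of full scale; "rx", "ry", "rz": the turn, a rotation vector about the tool's x, y, z as a fraction of full scale; "hand": the finger opening in mm, from 0 to 85.4. In form: [{"x": .., "y": .., "z": .., "rx": .., "ry": .., "rz": .., "hand": ..}, ...]. A call has 1 to 8 rows; each row is the pose to reach, as a shift and turn from the pose commanded when the call began, along the tool's axes at that moment; what a row does not reach only later rows make up. Full scale, the value 1, is 750 mm for a shift and 90 degrees for a turn. A row lasts 1/12 s, in which the tool goes at most 41.7 mm and 7.16 degrees, less where a joint would pass 70% of its speed; a pose out of reach is approached as far as the arm can. A call with a number of a shift or a turn outside -1 to 1 is refused whole. A call with a gripper value outside its range is refused whole. The fingers move at their own pace and stop on an object; the grip force is fixed at half the most. Time passes only in rows, so rows that repeat a pose let the fingers close. It gives the time, the measured TCP pose, the force, the opening and the grip force at its end, in the units of the state.
- sensors.observe(): the state, without advancing time (a new reading comes with each control period).
- optics.grab_frame(name): name is "side" or "top"; returns (picture, depth): 420x560x3 uint8, blue, green, red; 420x560 float32, m along the optical axis (not along the pixel's ray), 0 where there is no reading.
- optics.camera_info(name): a dict with "intrinsics" (3x3 intrinsics, pixels), "rvec" (rotation vector, rad) and "tvec" (3), from world to camera coordinates, as OpenCV has them. Camera axes: x right, y down, z forward; pixel columns grow to the right and rows downward; lengths in m; the calibration is good to about 2 mm. A picture is of the moment at which its call begins. camera_info takes no time and is no camera call.
- manip.finish_job(): hands the job in; it is judged then, once.
Trained networks look in the newest picture that a camera, given by its name, has taken for a name from the list of things; names that differ only in an ending like _2 or _b are one class to them, and where a whole thing is asked for, a point or a joint stands for the part that bears it (a point fixed in the world has none). Each returns a list of dicts, best first, with "p" (0 to 1); they miss things now and then, are a little off and sometimes report something else, mostly with a low value. They report only what shows in the picture. A call takes as long as a camera call. They do not tell look-alikes from the thing itself.
- optics.boxes_of(camera, label): "centre" ([x, y, z] in m, in the coordinates of the camera as it stood for that picture, good to about 4 mm: the middle of the surface that is visible of it).
- optics.tip_of(camera, label): "centre" ([x, y, z] in m, in the coordinates of the camera as it stood for that picture, good to about 4 mm: a listed point, or the origin of a listed thing).
The state is a dict: "t": time; "joint_positions": joint angles; "joint_vel": joint speeds; "effort": joint torques, N m; "position": TCP position; "tcp_rot": TCP orientation; "contact_force": force on the tool from outside, world axes, zero at the start; "ft_torque": the same for the moment, N m; "finger_gap": opening from 0.0 (shut) to 1.0 (fully open); "grip_force": force on a finger pad.
Only numpy, scipy, OpenCV 4.12 (cv2) and the standard library are available. Lean on these libraries where they do the work, as an engineer would, in place of code of your own. Each camera call takes 0.05 s, during which the arm holds its last target. There are 200 camera calls.

## Working session

There is one attempt and no reset: what is moved stays moved. The work goes in short steps, Python scripts to look and compute and a shell command to move; the robot and the scene stay as the last step left them, time stands still between calls to the robot, and variables do not carry over. Pictures are saved under pics/ and viewed, at most 14 in all, crops included, and the job is handed in when it is done.

```bash
mkdir -p pics; ls; python3 - <<'E'
from workcell import sensors, optics, manip
import cv2
print(sensors.observe())
for n in("top","side"):
    p,d=optics.grab_frame(n); cv2.imwrite(f"pics/{n}0.png",p); print(optics.camera_info(n))
E
```

```text
pics
{'t': 0.0, 'joint_positions': array([ 1.19321495,  0.38386079,  0.04384316,  1.59956596, -0.01791508,
        1.16117696, -0.04988598]), 'joint_vel': array([ 6.79255975e-04, -9.98699574e-04, -1.29999368e-03, -7.93193894e-05,
        1.65835999e-04, -3.51744806e-05,  6.50750669e-04]), 'effort': array([ 1.04524938e-04, -4.33461607e+01,  1.02432713e+00, -2.49515086e+01,
        1.05955018e-02,  1.13601662e-02,  2.74144227e-06]), 'position': array([ 0.17923083, -0.62383121,  0.22987434]), 'tcp_rot': array([ 9.90224863e-01,  1.39474037e-01, -2.47384322e-04, -1.28561213e-03]), 'contact_force': array([0.22112892, 0.80145492, 0.53236959]), 'ft_torque': array([0.04256657, 0.01410202, 0.03233712]), 'grip_force': 0.0, 'finger_gap': 1.0040108614129537}
{'intrinsics': array([[496.07820275,   0.        , 284.04237177],
       [  0.        , 496.07820275, 216.24386282],
       [  0.        ,   0.        ,   1.        ]]), 'rvec': array([ 2.19648452, -2.14994838,  0.09382424]), 'tvec': array([-0.03311225,  0.59092465,  1.45412503])}
{'intrinsics': array([[407.94735077,   0.        , 284.40233552],
       [  0.        , 407.94735077, 208.02321334],
       [  0.        ,   0.        ,   1.        ]]), 'rvec': array([ 0.78942034, -2.48316139,  1.23606034]), 'tvec': array([0.492268  , 0.31169019, 0.85010963])}
```

View pics/top0.png

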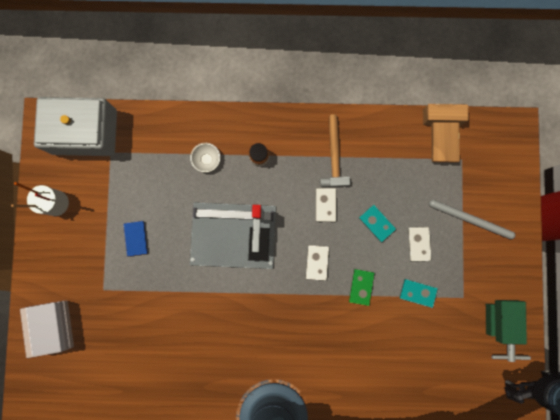

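View pics/side0.png

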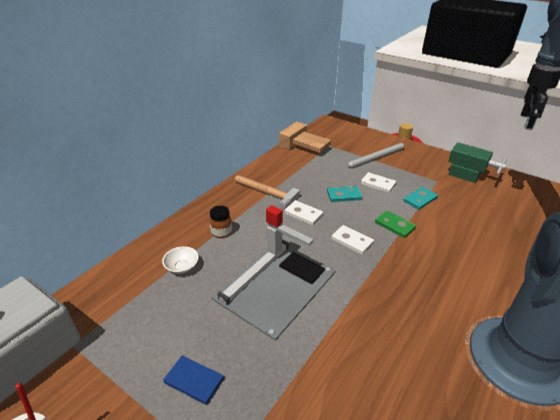

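Top view: three white boards at (326,205), (317,263) and (420,244). The look-alikes are turquoise at (377,223) and (419,293), and green at (362,287). The blue cover is at (135,239), the pad at (259,245) and the red grip at (257,211). The dish is at (205,158), the jar at (258,153) and the hammer at (335,150).
Other red things that could pass for the grip are the pens at (30,190) and the stool at (552,215). I choose (257,211), the block on the post at the rail.

```bash
cat > h.py <<'E'
import numpy as np, cv2
from scipy.spatial.transform import Rotation as R
from workcell import sensors, optics
def cam(n):
    c=optics.camera_info(n); return c["intrinsics"],R.from_rotvec(c["rvec"]).as_matrix(),np.array(c["tvec"])
def w2p(n,P):
    K,Rm,t=cam(n); q=K@(Rm@np.array(P)+t); return q[:2]/q[2]
def c2w(n,c):
    K,Rm,t=cam(n); return Rm.T@(np.array(c)-t)
def atz(n,uv,z):
    """world xy of pixels seen on the plane at height z"""
    K,Rm,t=cam(n); uv=np.atleast_2d(uv).astype(float)
    d=(np.linalg.inv(K)@np.c_[uv,np.ones(len(uv))].T).T@Rm; o=-Rm.T@t
    return (o+d*((z-o[2])/d[:,2])[:,None])[:,:2]
def world(n,d):
    K,Rm,t=cam(n); v,u=np.mgrid[:d.shape[0],:d.shape[1]]
    p=np.stack([(u-K[0,2])/K[0,0]*d,(v-K[1,2])/K[1,1]*d,d],-1)
    return (p-t)@Rm
def masks(p):
    h=cv2.cvtColor(p,cv2.COLOR_BGR2HSV); H,S,V=cv2.split(h)
    return dict(white=(S<70)&(V>140),blue=(H>105)&(H<130)&(S>120)&(V>50),
      red=((H<8)|(H>172))&(S>150)&(V>80),black=(V<28))
def blobs(p,colour,lo,hi,z=None,n="top",d=None):
    m=masks(p)[colour].astype(np.uint8)
    m=cv2.morphologyEx(m,cv2.MORPH_CLOSE,np.ones((5,5)))
    cs,_=cv2.findContours(m,cv2.RETR_EXTERNAL,cv2.CHAIN_APPROX_NONE); out=[]
    for c in cs:
        if not lo<cv2.contourArea(c)<hi: continue
        px=c[:,0].mean(0); mm=np.zeros_like(m); cv2.drawContours(mm,[c],-1,1,-1)
        zz=z
        if zz is None: zz=np.median(world(n,d)[...,2][cv2.erode(mm,np.ones((3,3)))>0])
        vu=np.argwhere(mm)[:,::-1]; ctr=atz(n,vu,zz).mean(0)
        r=cv2.minAreaRect((atz(n,c[:,0],zz)*1000).astype(np.float32))
        (w,h),a=r[1],r[2]
        if w<h: a+=90
        a=(a+90)%180-90
        out.append(dict(px=px.round(0),xy=ctr.round(4),rect=(np.array(r[0])/1000).round(4),size=np.round([w,h]),yaw=round(a,1),z=round(float(zz),4)))
    return out
def go(x,y,z,yaw,s=None):
    """shift (full-scale fractions, tool axes) and turn to a tool-down pose whose tool x axis is at yaw deg (mod 180)"""
    s=s or sensors.observe(); Rt=R.from_quat(s["tcp_rot"])
    m=Rt.as_matrix(); cur=np.degrees(np.arctan2(m[1,0],m[0,0]))
    dy=(yaw-cur+90)%180-90; 
    T=R.from_euler("z",cur+dy,degrees=True)*R.from_rotvec([np.pi,0,0])
    rv=(Rt.inv()*T).as_rotvec()/(np.pi/2)
    sh=Rt.inv().apply(np.array([x,y,z])-s["position"])/.75
    return "x %.4f y %.4f z %.4f rx %.4f ry %.4f rz %.4f"%(*sh,*rv)
E
python3 - <<'E'
from h import *
p,d=optics.grab_frame("top")
W=world("top",d)
for c,lo,hi in(("white",300,1300),("blue",300,1300),("red",30,300),("black",80,1500)):
    for b in blobs(p,c,lo,hi,d=d): print(c,b)
for l in("keeper_grip","pad","carrier","board1","cover"):
    for o in optics.tip_of("top",l)[:7]: w=c2w("top",o["centre"]); print(l,round(o["p"],2),w.round(3),w2p("top",w).round())
    
cv2.imwrite("pics/crop1.png",cv2.resize(p[130:310,100:460],None,fx=2.2,fy=2.2,interpolation=cv2.INTER_CUBIC))
E
```

```text
white {'px': array([317., 262.]), 'xy': array([ 0.4564, -0.1208]), 'rect': array([ 0.4564, -0.1204]), 'size': array([ 64., 104.]), 'yaw': -3.6, 'z': 0.0134}
white {'px': array([419., 244.]), 'xy': array([ 0.5193, -0.427 ]), 'rect': array([ 0.5182, -0.4274]), 'size': array([104.,  66.]), 'yaw': 3.5, 'z': 0.0137}
white {'px': array([236., 221.]), 'xy': array([0.5776, 0.1301]), 'rect': array([0.5786, 0.1308]), 'size': array([216.,  95.]), 'yaw': 59.8, 'z': 0.0248}
white {'px': array([ 41., 199.]), 'xy': array([0.6207, 0.6781]), 'rect': array([0.6207, 0.6777]), 'size': array([79., 80.]), 'yaw': -42.4, 'z': 0.09}
white {'px': array([329., 197.]), 'xy': array([ 0.6492, -0.1503]), 'rect': array([ 0.6497, -0.1626]), 'size': array([137., 100.]), 'yaw': 0.9, 'z': 0.0144}
white {'px': array([204., 158.]), 'xy': array([0.767 , 0.2258]), 'rect': array([0.7672, 0.2256]), 'size': array([88., 90.]), 'yaw': -43.7, 'z': 0.0137}
white {'px': array([ 10., 134.]), 'xy': array([1.0189, 1.2611]), 'rect': array([1.0106, 1.2592]), 'size': array([234.,  98.]), 'yaw': 4.2, 'z': -0.7515}
white {'px': array([399
[... 510 characters left out ...]
ay([ 0.1933, -1.1102]), 'size': array([228., 763.]), 'yaw': -1.6, 'z': -0.6968}
black {'px': array([548., 181.]), 'xy': array([ 0.8448, -1.2046]), 'rect': array([ 0.8455, -1.2046]), 'size': array([ 23., 106.]), 'yaw': -1.5, 'z': -0.7137}
keeper_grip 0.77 [0.595 0.055 0.161] [256. 210.]
pad 0.81 [0.511 0.053 0.017] [259. 243.]
board1 0.93 [ 0.58  -0.299 -0.   ] [376. 223.]
board1 0.91 [ 0.383 -0.259  0.   ] [362. 288.]
board1 0.79 [ 0.455 -0.124 -0.002] [318. 263.]
board1 0.76 [ 0.519 -0.429  0.005] [419. 244.]
board1 0.71 [ 0.374 -0.425  0.001] [418. 292.]
board1 0.7 [ 0.633 -0.146 -0.001] [326. 204.]
cover 0.59 [ 0.511  0.432 -0.001] [134. 240.]
cover 0.23 [ 0.518 -0.426  0.002] [418. 244.]
```

View pics/crop1.png

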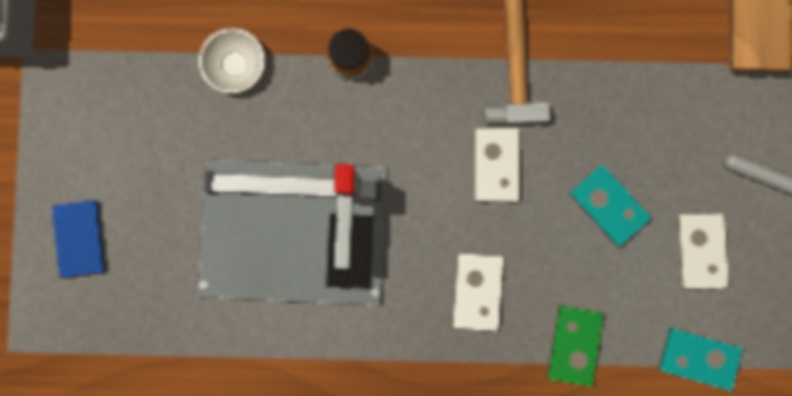

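The crop confirms it: the red grip at crop (345,180) sits on the rail post, there are exactly three white boards, and the look-alikes are clearly coloured. Now I move to the grip.

```bash
python3 - <<'E'
from h import *
print(go(.593,.055,.23,0)); print(go(.593,.055,.30,0))
p,d=optics.grab_frame("top"); W=world("top",d); 
# plate yaw from depth band 5..11 mm
m=((W[...,2]>.004)&(W[...,2]<.0135)&(W[...,1]>-.02)&(W[...,1]<.30)&(W[...,0]>.41)&(W[...,0]<.66)).astype(np.uint8)
m=cv2.morphologyEx(m,cv2.MORPH_OPEN,np.ones((3,3)))
c=max(cv2.findContours(m,cv2.RETR_EXTERNAL,cv2.CHAIN_APPROX_NONE)[0],key=cv2.contourArea)
print(cv2.minAreaRect((atz("top",c[:,0],.008)*1000).astype(np.float32)))
E
```

```text
x 0.7802 y -0.7186 z 0.0017 rx -0.0002 ry 0.0000 rz 0.1782
x 0.7802 y -0.7186 z -0.0916 rx -0.0002 ry 0.0000 rz 0.1782
((504.9880676269531, 194.3042755126953), (126.24020385742188, 126.7186279296875), 1.2214503288269043)
```

```bash
python3 -m pendant '[{"x":0.3,"y":-0.276,"z":0,"rz":0.178,"hand":85},{"x":0.3,"y":-0.276,"z":0,"rz":0.178,"hand":85},{"x":0.3,"y":-0.276,"z":0,"rz":0.178,"hand":85},{"x":0.3,"y":-0.276,"z":0,"rz":0.178,"hand":85},{"x":0.3,"y":-0.276,"z":0,"rz":0.178,"hand":85},{"x":0.3,"y":-0.276,"z":0,"rz":0.178,"hand":85},{"x":0.3,"y":-0.276,"z":0,"rz":0.178,"hand":85},{"x":0.3,"y":-0.276,"z":0,"rz":0.178,"hand":85}]'; python3 -c "
from h import *
print(go(.593,.055,.23,0))"
```

```text
x 0.7802 y -0.7187 z 0.0017 rx -0.0002 ry 0.0000 rz 0.1782schema error: expected keys x, y, z, rx, ry, rz, hand
```

```bash
python3 -m pendant '[{"x":0.3,"y":-0.276,"z":0,"rx":0,"ry":0,"rz":0.178,"hand":85},{"x":0.3,"y":-0.276,"z":0,"rx":0,"ry":0,"rz":0.178,"hand":85},{"x":0.3,"y":-0.276,"z":0,"rx":0,"ry":0,"rz":0.178,"hand":85},{"x":0.3,"y":-0.276,"z":0,"rx":0,"ry":0,"rz":0.178,"hand":85},{"x":0.3,"y":-0.276,"z":0,"rx":0,"ry":0,"rz":0.178,"hand":85},{"x":0.3,"y":-0.276,"z":0,"rx":0,"ry":0,"rz":0.178,"hand":85},{"x":0.3,"y":-0.276,"z":0,"rx":0,"ry":0,"rz":0.178,"hand":85},{"x":0.3,"y":-0.276,"z":0,"rx":0,"ry":0,"rz":0.178,"hand":85}]'; python3 -c "
from h import *
print(go(.593,.055,.23,0))"
```

```text
t: 1.12
position: [0.343, -0.3569, 0.2316]
tcp_rot: [1.0, 0.005, 0.001, -0.001]
contact_force: [1.1, 0.1, 0.6]
finger_gap: 0.996
grip_force: 0.0
x 0.3386 y -0.5460 z 0.0042 rx -0.0016 ry -0.0014 rz 0.0062
```

```bash
python3 -m pendant '[{"x":0.2,"y":-0.32,"z":0,"rx":0,"ry":0,"rz":0.006,"hand":85},{"x":0.2,"y":-0.32,"z":0,"rx":0,"ry":0,"rz":0.006,"hand":85},{"x":0.2,"y":-0.32,"z":0,"rx":0,"ry":0,"rz":0.006,"hand":85},{"x":0.2,"y":-0.32,"z":0,"rx":0,"ry":0,"rz":0.006,"hand":85},{"x":0.2,"y":-0.32,"z":0,"rx":0,"ry":0,"rz":0.006,"hand":85},{"x":0.2,"y":-0.32,"z":0,"rx":0,"ry":0,"rz":0.006,"hand":85},{"x":0.2,"y":-0.32,"z":0,"rx":0,"ry":0,"rz":0.006,"hand":85}]'; python3 -m pendant '[{"x":0.138,"y":-0.226,"z":0,"rx":0,"ry":0,"rz":0,"hand":85},{"x":0.138,"y":-0.226,"z":0,"rx":0,"ry":0,"rz":0,"hand":85},{"x":0.138,"y":-0.226,"z":0,"rx":0,"ry":0,"rz":0,"hand":85},{"x":0.138,"y":-0.226,"z":0,"rx":0,"ry":0,"rz":0,"hand":85},{"x":0.138,"y":-0.226,"z":0,"rx":0,"ry":0,"rz":0,"hand":85},{"x":0.138,"y":-0.226,"z":0,"rx":0,"ry":0,"rz":0,"hand":85},{"x":0.138,"y":-0.226,"z":0,"rx":0,"ry":0,"rz":0,"hand":85}]'; python3 -c "
from h import *
print(go(.593,.055,.13,0))"
```

```text
t: 1.7
position: [0.4901, -0.12, 0.2319]
tcp_rot: [1.0, -0.003, 0.001, -0.0]
contact_force: [0.4, -0.4, -0.9]
finger_gap: 0.998
grip_force: 0.0
t: 2.28
position: [0.5941, 0.0484, 0.2314]
tcp_rot: [1.0, -0.002, 0.0, -0.001]
contact_force: [0.1, -1.2, -0.1]
finger_gap: 0.996
grip_force: 0.0
x -0.0015 y -0.0086 z 0.1352 rx -0.0010 ry -0.0002 rz -0.0024
```

```bash
python3 -m pendant '[{"x":-0.001,"y":-0.008,"z":0.05,"rx":0,"ry":0,"rz":0,"hand":85},{"x":-0.001,"y":-0.008,"z":0.1,"rx":0,"ry":0,"rz":0,"hand":85},{"x":-0.001,"y":-0.008,"z":0.13,"rx":0,"ry":0,"rz":0,"hand":85},{"x":-0.001,"y":-0.008,"z":0.13,"rx":0,"ry":0,"rz":0,"hand":20},{"x":-0.001,"y":-0.008,"z":0.13,"rx":0,"ry":0,"rz":0,"hand":20},{"x":-0.001,"y":-0.008,"z":0.13,"rx":0,"ry":0,"rz":0,"hand":20},{"x":-0.001,"y":-0.008,"z":0.13,"rx":0,"ry":0,"rz":0,"hand":20},{"x":-0.001,"y":-0.008,"z":0.13,"rx":0,"ry":0,"rz":0,"hand":20}]'; python3 -m pendant '[{"x":0,"y":0,"z":0,"rx":0,"ry":0,"rz":0,"hand":20},{"x":0,"y":0,"z":0,"rx":0,"ry":0,"rz":0,"hand":20},{"x":0,"y":0,"z":0,"rx":0,"ry":0,"rz":0,"hand":20},{"x":0,"y":0,"z":0,"rx":0,"ry":0,"rz":0,"hand":20}]'
```

```text
t: 2.95
position: [0.5951, 0.0526, 0.1369]
tcp_rot: [1.0, -0.005, 0.003, -0.002]
contact_force: [-1.4, 12.9, 7.6]
finger_gap: 0.293
grip_force: 8.1
t: 3.28
position: [0.5952, 0.0533, 0.1372]
tcp_rot: [1.0, -0.005, 0.003, -0.001]
contact_force: [-0.9, 3.1, 6.4]
finger_gap: 0.269
grip_force: 60.4
```

```bash
python3 -m pendant '[{"x":0,"y":-0.03,"z":0,"rx":0,"ry":0,"rz":0,"hand":20},{"x":0,"y":-0.06,"z":0,"rx":0,"ry":0,"rz":0,"hand":20},{"x":0,"y":-0.09,"z":0,"rx":0,"ry":0,"rz":0,"hand":20},{"x":0,"y":-0.12,"z":0,"rx":0,"ry":0,"rz":0,"hand":20},{"x":0,"y":-0.12,"z":0,"rx":0,"ry":0,"rz":0,"hand":20}]'; python3 -m pendant '[{"x":0,"y":-0.03,"z":0,"rx":0,"ry":0,"rz":0,"hand":20},{"x":0,"y":-0.06,"z":0,"rx":0,"ry":0,"rz":0,"hand":20},{"x":0,"y":-0.08,"z":0,"rx":0,"ry":0,"rz":0,"hand":20},{"x":0,"y":-0.09,"z":0,"rx":0,"ry":0,"rz":0,"hand":20},{"x":0,"y":-0.094,"z":0,"rx":0,"ry":0,"rz":0,"hand":20},{"x":0,"y":-0.094,"z":0,"rx":0,"ry":0,"rz":0,"hand":20},{"x":0,"y":-0.094,"z":0,"rx":0,"ry":0,"rz":0,"hand":20}]'
```

```text
t: 3.7
position: [0.5973, 0.1464, 0.1372]
tcp_rot: [1.0, -0.003, 0.005, -0.002]
contact_force: [4.1, 3.7, 3.6]
finger_gap: 0.267
grip_force: 61.9
t: 4.28
position: [0.5988, 0.2119, 0.1372]
tcp_rot: [1.0, -0.006, 0.005, -0.001]
contact_force: [3.9, 0.2, 5.7]
finger_gap: 0.265
grip_force: 61.5
```

```bash
python3 -m pendant '[{"x":0.001,"y":-0.004,"z":0,"rx":0,"ry":0,"rz":0,"hand":20},{"x":0.001,"y":-0.008,"z":0,"rx":0,"ry":0,"rz":0,"hand":20},{"x":0.001,"y":-0.01,"z":0,"rx":0,"ry":0,"rz":0,"hand":20},{"x":0.001,"y":-0.01,"z":0,"rx":0,"ry":0,"rz":0,"hand":20},{"x":0.001,"y":-0.01,"z":0,"rx":0,"ry":0,"rz":0,"hand":20}]'
```

```text
t: 4.7
position: [0.5988, 0.2134, 0.1372]
tcp_rot: [1.0, -0.007, 0.003, 0.003]
contact_force: [-0.4, -8.8, 12.7]
finger_gap: 0.264
grip_force: 62.2
```

```bash
python3 -m pendant '[{"x":0,"y":0,"z":0,"rx":0,"ry":0,"rz":0,"hand":80},{"x":0,"y":0,"z":0,"rx":0,"ry":0,"rz":0,"hand":80},{"x":0,"y":0,"z":0,"rx":0,"ry":0,"rz":0,"hand":80},{"x":0,"y":0,"z":0,"rx":0,"ry":0,"rz":0,"hand":80},{"x":0,"y":0.005,"z":-0.05,"rx":0,"ry":0,"rz":0,"hand":80},{"x":0,"y":0.005,"z":-0.1,"rx":0,"ry":0,"rz":0,"hand":80},{"x":0,"y":0.005,"z":-0.13,"rx":0,"ry":0,"rz":0,"hand":80}]';  python3 -m pendant '[{"x":-0.05,"y":0.04,"z":0,"rx":0,"ry":0,"rz":0,"hand":80},{"x":-0.05,"y":0.1,"z":0,"rx":0,"ry":0,"rz":0,"hand":80},{"x":-0.1,"y":0.15,"z":0,"rx":0,"ry":0,"rz":0,"hand":80},{"x":-0.15,"y":0.2,"z":0,"rx":0,"ry":0,"rz":0,"hand":80},{"x":-0.186,"y":0.25,"z":0,"rx":0,"ry":0,"rz":0,"hand":80},{"x":-0.186,"y":0.3,"z":0,"rx":0,"ry":0,"rz":0,"hand":80},{"x":-0.186,"y":0.35,"z":0,"rx":0,"ry":0,"rz":0,"hand":80},{"x":-0.186,"y":0.4,"z":0,"rx":0,"ry":0,"rz":0,"hand":80}]'
python3 - <<'E'
from h import *
p,d=optics.grab_frame("top"); cv2.imwrite("pics/top2.png",p[130:310,100:460].repeat(2,0).repeat(2,1))
for b in blobs(p,"red",30,300,d=d)+blobs(p,"white",300,1300,z=.014)+blobs(p,"blue",300,1300,z=.014): print(b)
V=cv2.cvtColor(p,cv2.COLOR_BGR2GRAY)
u,v=w2p("top",[.511,.055,.016]).astype(int); print(u,v); print(V[v-24:v+25:3,u-22:u+23:2])
for o in optics.tip_of("top","pad")[:2]+optics.tip_of("top","keeper_grip")[:2]: print(o["p"],c2w("top",o["centre"]).round(4))
E
```

```text
t: 5.28
position: [0.5957, 0.2164, 0.2341]
tcp_rot: [1.0, -0.004, 0.001, -0.001]
contact_force: [0.6, -0.3, 0.1]
finger_gap: 0.937
grip_force: 0.0
t: 5.95
position: [0.4516, -0.0682, 0.231]
tcp_rot: [1.0, -0.003, -0.001, 0.0]
contact_force: [0.7, -0.1, 0.7]
finger_gap: 0.937
grip_force: 0.0
{'px': array([199., 208.]), 'xy': array([0.5964, 0.2109]), 'rect': array([0.5967, 0.2107]), 'size': array([27., 35.]), 'yaw': -6.9, 'z': 0.159}
{'px': array([419., 244.]), 'xy': array([ 0.5189, -0.4269]), 'rect': array([ 0.5187, -0.4273]), 'size': array([105.,  67.]), 'yaw': 3.5, 'z': 0.014}
{'px': array([248., 214.]), 'xy': array([0.5965, 0.0875]), 'rect': array([0.5961, 0.0912]), 'size': array([140.,  27.]), 'yaw': 87.5, 'z': 0.014}
{'px': array([472., 218.]), 'xy': array([ 0.5982, -0.584 ]), 'rect': array([ 0.5987, -0.5838]), 'size': array([265.,  15.]), 'yaw': 68.9, 'z': 0.014}
{'px': array([ 41., 199.]), 'xy': array([0.6296, 0.7159]), 'rect': array([0.6295, 0.7157]), 'size': array([84., 84.]), 'yaw': -42.4, 'z': 0.014}
{'px': array([329., 196.]), 'xy': array([ 0.65  , -0.1508]), 'rect': array
[... 1556 characters left out ...]
  56 122
  125 104 122 123 126]
 [131 128 131 131 131 129  98  35  35  35  34  35  35  33  35  33  57 123
  130 102 125 123 124]
 [131 130 130 131 130 128  83  37  34  35  35  34  35  34  34  34  59 123
  128 103 123 126 123]
 [131 132 131 131 132 125  82  36  33  35  33  34  35  35  33  34  58 123
  124  94 103 110 112]
 [132 132 131 132 131 129  97  81  80  69  53  53  66  64  55  49  71 139
  116  52  53  43  56]
 [131 129 129 128 130 131 129 131 131 130 128 128 127 127 127 128 150 184
  129  70 106  82  95]
 [120 122 125 125 135 139 134 136 131 131 127 129 126 127 127 127 128 127
   98  48  59  48  52]]
0.87 [0.5087 0.0582 0.0144]
0.6 [ 0.5151  0.4329 -0.0014]
0.64 [0.5998 0.2144 0.1601]
```

View pics/top2.png

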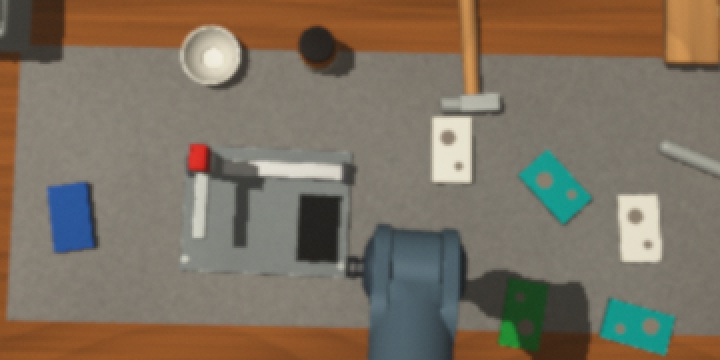

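The keeper is fully open with the grip at crop (199,157), and the pad is clear at crop (319,228). Next is the near board.

```bash
cat >> h.py <<'E'
def pad(p):
    g=cv2.cvtColor(p,cv2.COLOR_BGR2GRAY); u,v=w2p("top",[.509,.056,.016]).astype(int)
    m=np.zeros_like(g); m[v-26:v+27,u-20:u+18]=(g<82)[v-26:v+27,u-20:u+18]
    m=cv2.morphologyEx(m,cv2.MORPH_OPEN,np.ones((3,3)))
    n,l,s,c=cv2.connectedComponentsWithStats(m); k=1+s[1:,4].argmax()
    vu=np.argwhere(l==k)[:,::-1]; xy=atz("top",vu,.016)*1000
    return xy.mean(0).round(1),cv2.minAreaRect(xy.astype(np.float32))
E
sed -i 's/(S<70)&(V>140)/(S<70)\&(V>195)/' h.py
python3 - <<'E'
from h import *
p,d=optics.grab_frame("top"); print(pad(p))
for b in blobs(p,"white",300,1300,z=.014): print(b)
print(go(.4564,-.1206,.12,-3.6));print(go(.4564,-.1206,.002,-3.6))
E
```

```text
(array([508.4,  53. ]), ((508.307861328125, 53.20768737792969), (61.18324661254883, 98.99174499511719), 87.57170104980469))
{'px': array([419., 244.]), 'xy': array([ 0.5181, -0.4273]), 'rect': array([ 0.5182, -0.4282]), 'size': array([98., 59.]), 'yaw': 3.5, 'z': 0.014}
{'px': array([325., 204.]), 'xy': array([ 0.6309, -0.1432]), 'rect': array([ 0.631 , -0.1432]), 'size': array([94., 54.]), 'yaw': 0.9, 'z': 0.014}
{'px': array([ 40., 199.]), 'xy': array([0.6302, 0.717 ]), 'rect': array([0.6295, 0.7172]), 'size': array([81., 82.]), 'yaw': -42.4, 'z': 0.014}
{'px': array([209., 158.]), 'xy': array([0.7661, 0.2107]), 'rect': array([0.7672, 0.2095]), 'size': array([53., 82.]), 'yaw': -9.1, 'z': 0.014}
x 0.0053 y 0.0695 z 0.1478 rx -0.0004 ry 0.0005 rz 0.0323
x 0.0054 y 0.0696 z 0.3051 rx -0.0004 ry 0.0005 rz 0.0323
```

```bash
python3 -m pendant '[{"x":0.005,"y":0.0695,"z":0.05,"rx":0,"ry":0,"rz":0.032,"hand":85},{"x":0.005,"y":0.0695,"z":0.148,"rx":0,"ry":0,"rz":0.032,"hand":85},{"x":0.005,"y":0.0695,"z":0.148,"rx":0,"ry":0,"rz":0.032,"hand":85},{"x":0.005,"y":0.0695,"z":0.148,"rx":0,"ry":0,"rz":0.032,"hand":85},{"x":0.005,"y":0.0695,"z":0.148,"rx":0,"ry":0,"rz":0.032,"hand":85}]';python3 -c "
from h import *
print(go(.4564,-.1206,.003,-3.6))"
```

```text
t: 6.57
position: [0.4543, -0.1175, 0.1175]
tcp_rot: [1.0, -0.028, -0.004, -0.002]
contact_force: [-0.5, -0.5, 0.5]
finger_gap: 0.996
grip_force: 0.0
x 0.0043 y 0.0044 z 0.1526 rx -0.0018 ry 0.0052 rz 0.0038
```

```bash
python3 -m pendant '[{"x":0.002,"y":0.003,"z":0.05,"rx":0,"ry":0,"rz":0,"hand":85},{"x":0.002,"y":0.003,"z":0.1,"rx":0,"ry":0,"rz":0,"hand":85},{"x":0.002,"y":0.003,"z":0.13,"rx":0,"ry":0,"rz":0,"hand":85},{"x":0.002,"y":0.003,"z":0.145,"rx":0,"ry":0,"rz":0,"hand":85},{"x":0.002,"y":0.003,"z":0.151,"rx":0,"ry":0,"rz":0,"hand":85},{"x":0.002,"y":0.003,"z":0.151,"rx":0,"ry":0,"rz":0,"hand":50},{"x":0.002,"y":0.003,"z":0.151,"rx":0,"ry":0,"rz":0,"hand":50},{"x":0.002,"y":0.003,"z":0.151,"rx":0,"ry":0,"rz":0,"hand":50}]';python3 -m pendant '[{"x":0,"y":0,"z":0,"rx":0,"ry":0,"rz":0,"hand":50},{"x":0,"y":0,"z":0,"rx":0,"ry":0,"rz":0,"hand":50},{"x":0,"y":0,"z":0,"rx":0,"ry":0,"rz":0,"hand":50}]'
```

```text
t: 7.23
position: [0.4618, -0.122, 0.0106]
tcp_rot: [1.0, -0.03, 0.003, 0.0]
contact_force: [-2.1, 0.1, 23.6]
finger_gap: 0.601
grip_force: 10.7
t: 7.48
position: [0.4623, -0.1221, 0.011]
tcp_rot: [1.0, -0.029, 0.003, 0.0]
contact_force: [-1.3, 2.4, 12.2]
finger_gap: 0.587
grip_force: 6.0
```

```bash
python3 -m pendant '[{"x":0,"y":0,"z":-0.05,"rx":0,"ry":0,"rz":0,"hand":85},{"x":0,"y":0,"z":-0.05,"rx":0,"ry":0,"rz":0,"hand":85},{"x":0,"y":0,"z":-0.05,"rx":0,"ry":0,"rz":0,"hand":85},{"x":0,"y":0,"z":-0.05,"rx":0,"ry":0,"rz":0,"hand":85}]'; python3 -c "
from h import *
print(go(.4564,-.1206,-.003,-3.6))
p,d=optics.grab_frame('side'); cv2.imwrite('pics/s3.png',cv2.resize(p[150:300,250:450],None,fx=3,fy=3))"
```

```text
t: 7.82
position: [0.4595, -0.1227, 0.0461]
tcp_rot: [1.0, -0.03, 0.002, 0.0]
contact_force: [0.9, -0.7, -0.9]
finger_gap: 0.995
grip_force: 0.0
x -0.0046 y -0.0025 z 0.0654 rx 0.0005 ry -0.0020 rz 0.0020
```

View pics/s3.png

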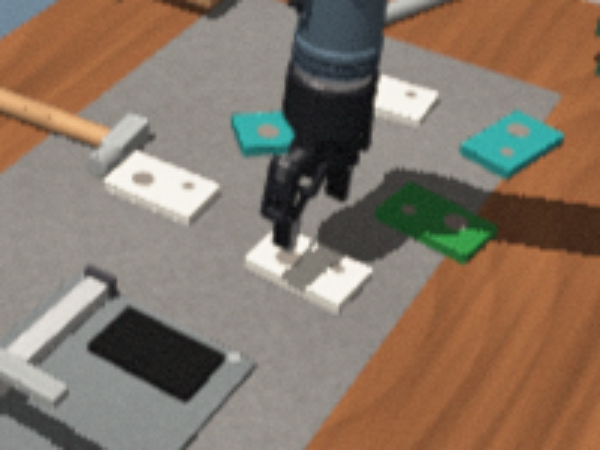

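The board is still flat at crop (310,270), and the fingers straddle its short side. Pads sit 6 mm further back at 60 mm opening, so I go lower.

```bash
python3 -m pendant '[{"x":-0.004,"y":-0.002,"z":0.03,"rx":0,"ry":0,"rz":0,"hand":85},{"x":-0.004,"y":-0.002,"z":0.055,"rx":0,"ry":0,"rz":0,"hand":85},{"x":-0.004,"y":-0.002,"z":0.065,"rx":0,"ry":0,"rz":0,"hand":85},{"x":-0.004,"y":-0.002,"z":0.065,"rx":0,"ry":0,"rz":0,"hand":50},{"x":-0.004,"y":-0.002,"z":0.065,"rx":0,"ry":0,"rz":0,"hand":50},{"x":-0.004,"y":-0.002,"z":0.065,"rx":0,"ry":0,"rz":0,"hand":50},{"x":-0.004,"y":-0.002,"z":0.065,"rx":0,"ry":0,"rz":0,"hand":50},{"x":-0.004,"y":-0.002,"z":0.065,"rx":0,"ry":0,"rz":0,"hand":50}]'; python3 -m pendant '[{"x":0,"y":0,"z":0,"rx":0,"ry":0,"rz":0,"hand":50},{"x":0,"y":0,"z":0,"rx":0,"ry":0,"rz":0,"hand":50}]'
```

```text
t: 8.53
position: [0.4561, -0.1208, -0.0036]
tcp_rot: [1.0, -0.03, 0.001, 0.0]
contact_force: [-0.4, -1.3, -1.8]
finger_gap: 0.686
grip_force: 65.6
t: 8.7
position: [0.4558, -0.1208, -0.0038]
tcp_rot: [1.0, -0.03, 0.0, 0.0]
contact_force: [-0.0, 0.4, 0.8]
finger_gap: 0.685
grip_force: 65.9
```

```bash
python3 -m pendant '[{"x":0,"y":0,"z":-0.04,"rx":0,"ry":0,"rz":0,"hand":50},{"x":0,"y":0,"z":-0.09,"rx":0,"ry":0,"rz":0,"hand":50},{"x":0.07,"y":-0.05,"z":-0.11,"rx":0,"ry":0,"rz":-0.019,"hand":50},{"x":0.07,"y":-0.1,"z":-0.11,"rx":0,"ry":0,"rz":-0.019,"hand":50},{"x":0.07,"y":-0.15,"z":-0.11,"rx":0,"ry":0,"rz":-0.019,"hand":50},{"x":0.07,"y":-0.2,"z":-0.11,"rx":0,"ry":0,"rz":-0.019,"hand":50},{"x":0.07,"y":-0.235,"z":-0.11,"rx":0,"ry":0,"rz":-0.019,"hand":50},{"x":0.07,"y":-0.235,"z":-0.11,"rx":0,"ry":0,"rz":-0.019,"hand":50}]'; python3 -c "
from h import *
print(go(.5085,.0555,.0125,-1.9))"
```

```text
t: 9.37
position: [0.5186, 0.0629, 0.0792]
tcp_rot: [1.0, -0.008, 0.001, -0.003]
contact_force: [0.1, 2.2, -1.9]
finger_gap: 0.686
grip_force: 65.7
x -0.0135 y 0.0107 z 0.0889 rx -0.0042 ry -0.0014 rz 0.0105
```

```bash
python3 -m pendant '[{"x":-0.0135,"y":0.01,"z":0.03,"rx":0,"ry":0,"rz":0.008,"hand":50},{"x":-0.0135,"y":0.01,"z":0.06,"rx":0,"ry":0,"rz":0.008,"hand":50},{"x":-0.0135,"y":0.01,"z":0.06,"rx":0,"ry":0,"rz":0.008,"hand":50},{"x":-0.0135,"y":0.01,"z":0.06,"rx":0,"ry":0,"rz":0.008,"hand":50}]'; python3 -c "
from h import *
print(go(.5085,.0555,.0125,-1.9))"
```

```text
t: 9.7
position: [0.5063, 0.0445, 0.0322]
tcp_rot: [1.0, -0.021, -0.002, 0.0]
contact_force: [0.2, 0.9, -2.3]
finger_gap: 0.689
grip_force: 65.6
x 0.0024 y -0.0148 z 0.0263 rx 0.0003 ry 0.0024 rz -0.0059
```

```bash
python3 -m pendant '[{"x":0.0024,"y":-0.0148,"z":0.008,"rx":0,"ry":0,"rz":-0.004,"hand":50},{"x":0.0024,"y":-0.0148,"z":0.008,"rx":0,"ry":0,"rz":-0.004,"hand":50},{"x":0.0024,"y":-0.0148,"z":0.008,"rx":0,"ry":0,"rz":-0.004,"hand":50},{"x":0.0024,"y":-0.0148,"z":0.008,"rx":0,"ry":0,"rz":-0.004,"hand":50},{"x":0.0024,"y":-0.0148,"z":0.008,"rx":0,"ry":0,"rz":-0.004,"hand":50}]'; python3 -c "
from h import *
print(go(.5085,.0555,.0125,-1.9))"
```

```text
t: 10.12
position: [0.511, 0.0561, 0.028]
tcp_rot: [1.0, -0.018, 0.001, -0.0]
contact_force: [-0.5, -0.3, -1.2]
finger_gap: 0.686
grip_force: 65.6
x -0.0033 y 0.0009 z 0.0206 rx -0.0001 ry -0.0009 rz -0.0017
```

```bash
python3 -m pendant '[{"x":-0.003,"y":0.0007,"z":0.008,"rx":0,"ry":0,"rz":0,"hand":50},{"x":-0.003,"y":0.0007,"z":0.015,"rx":0,"ry":0,"rz":0,"hand":50},{"x":-0.003,"y":0.0007,"z":0.021,"rx":0,"ry":0,"rz":0,"hand":50},{"x":-0.003,"y":0.0007,"z":0.021,"rx":0,"ry":0,"rz":0,"hand":50},{"x":-0.003,"y":0.0007,"z":0.021,"rx":0,"ry":0,"rz":0,"hand":50}]'; python3 -c "
from h import *
print(go(.5085,.0555,.0125,-1.9))
p,d=optics.grab_frame('side'); cv2.imwrite('pics/s4.png',cv2.resize(p[190:340,200:400],None,fx=3,fy=3))"
```

```text
t: 10.53
position: [0.5075, 0.0552, 0.0122]
tcp_rot: [1.0, -0.018, -0.001, 0.001]
contact_force: [-3.0, -0.4, 9.7]
finger_gap: 0.681
grip_force: 67.0
x 0.0013 y -0.0005 z -0.0005 rx 0.0008 ry 0.0011 rz -0.0020
```

View pics/s4.png

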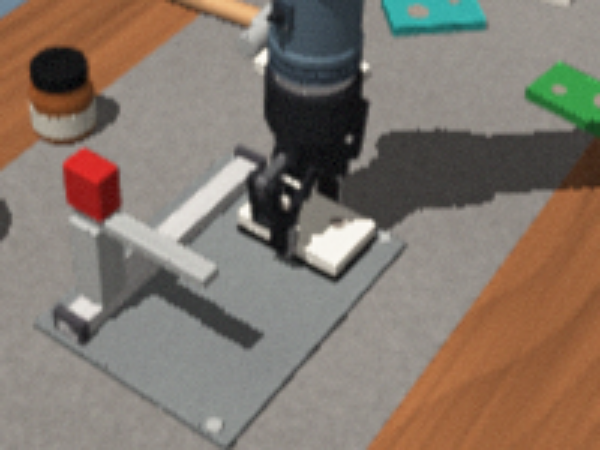

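The board is seated on the pad at crop (305,225). I release and move toward the board by the hammer.

```bash
python3 -m pendant '[{"x":0,"y":0,"z":-0.001,"rx":0,"ry":0,"rz":0,"hand":85},{"x":0,"y":0,"z":-0.001,"rx":0,"ry":0,"rz":0,"hand":85},{"x":0,"y":0,"z":-0.001,"rx":0,"ry":0,"rz":0,"hand":85},{"x":0,"y":0,"z":-0.04,"rx":0,"ry":0,"rz":0,"hand":85},{"x":0,"y":0,"z":-0.09,"rx":0,"ry":0,"rz":0,"hand":85},{"x":0,"y":0,"z":-0.14,"rx":0,"ry":0,"rz":0,"hand":85}]'; python3 -m pendant '[{"x":0.16,"y":0.05,"z":0,"rx":0,"ry":0,"rz":-0.03,"hand":85},{"x":0.16,"y":0.264,"z":0,"rx":0,"ry":0,"rz":-0.03,"hand":85},{"x":0.16,"y":0.264,"z":0,"rx":0,"ry":0,"rz":-0.03,"hand":85},{"x":0.16,"y":0.264,"z":0,"rx":0,"ry":0,"rz":-0.03,"hand":85},{"x":0.16,"y":0.264,"z":0,"rx":0,"ry":0,"rz":-0.03,"hand":85},{"x":0.16,"y":0.264,"z":0,"rx":0,"ry":0,"rz":-0.03,"hand":85},{"x":0.16,"y":0.264,"z":0,"rx":0,"ry":0,"rz":-0.03,"hand":85},{"x":0.16,"y":0.264,"z":0,"rx":0,"ry":0,"rz":-0.03,"hand":85}]'; python3 - <<'E'
from h import *
p,d=optics.grab_frame("top"); cv2.imwrite("pics/top5.png",cv2.resize(p[170:300,180:380],None,fx=4,fy=4,interpolation=cv2.INTER_CUBIC))
for b in blobs(p,"white",200,1300,d=d): print(b)
for o in optics.tip_of("top","board2")[:7]: print(round(o["p"],2),c2w("top",o["centre"]).round(4))
print(go(.631,-.1432,-.003,0.9))
E
```

```text
t: 11.08
position: [0.5065, 0.0555, 0.1162]
tcp_rot: [1.0, -0.018, -0.002, -0.0]
contact_force: [1.3, -0.2, 0.4]
finger_gap: 0.995
grip_force: 0.0
t: 11.75
position: [0.6207, -0.1513, 0.1158]
tcp_rot: [1.0, 0.002, -0.0, 0.001]
contact_force: [0.8, 0.7, 0.3]
finger_gap: 0.996
grip_force: 0.0
{'px': array([419., 244.]), 'xy': array([ 0.518 , -0.4272]), 'rect': array([ 0.5182, -0.4275]), 'size': array([98., 60.]), 'yaw': 3.7, 'z': 0.014}
{'px': array([258., 243.]), 'xy': array([0.5089, 0.0547]), 'rect': array([0.5087, 0.0547]), 'size': array([60., 98.]), 'yaw': -2.2, 'z': 0.0295}
{'px': array([249., 214.]), 'xy': array([0.5945, 0.0854]), 'rect': array([0.5939, 0.0876]), 'size': array([127.,  20.]), 'yaw': 88.6, 'z': 0.0235}
{'px': array([ 40., 199.]), 'xy': array([0.6213, 0.679 ]), 'rect': array([0.6207, 0.6791]), 'size': array([77., 78.]), 'yaw': -42.6, 'z': 0.0901}
{'px': array([209., 158.]), 'xy': array([0.766 , 0.2123]), 'rect': array([0.7685, 0.211 ]), 'size': array([84., 58.]), 'yaw': 1.2, 'z': 0.0091}
0.98 [ 0.5781 -0.2958 -0.0015]
0.93 [ 0.5203 -0.4259  0.0012]
0.74 [0.5038 0.0538 0.0161]
0.7 [ 0.3721 -0.4247  0.0006]
0.59 [ 0.3819 -0.2537 -0.0004]
0.48 [ 0.633  -0.1472  0.0018]
0.2 [7.754e-01 5.760e-02 2.000e-04]
x 0.0144 y -0.0024 z 0.1584 rx -0.0010 ry 0.0007 rz -0.0025
```

View pics/top5.png

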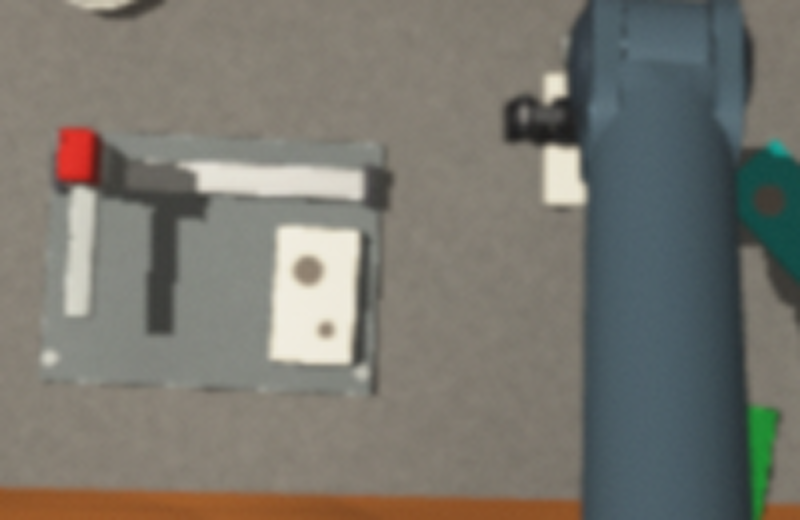

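The placed board covers the pad at crop (317,295) with no black pad showing. Now I take board two.

```bash
python3 -m pendant '[{"x":0.014,"y":-0.003,"z":0.05,"rx":0,"ry":0,"rz":-0.004,"hand":85},{"x":0.014,"y":-0.003,"z":0.09,"rx":0,"ry":0,"rz":-0.004,"hand":85},{"x":0.014,"y":-0.003,"z":0.09,"rx":0,"ry":0,"rz":-0.004,"hand":85},{"x":0.014,"y":-0.003,"z":0.09,"rx":0,"ry":0,"rz":-0.004,"hand":85},{"x":0.014,"y":-0.003,"z":0.09,"rx":0,"ry":0,"rz":-0.004,"hand":85}]';python3 -c "
from h import *
print(go(.631,-.1432,-.0035,0.9))"
```

```text
t: 12.27
position: [0.6318, -0.1426, 0.0501]
tcp_rot: [1.0, 0.01, 0.0, -0.0]
contact_force: [0.2, -1.6, 0.1]
finger_gap: 0.994
grip_force: 0.0
x -0.0011 y 0.0008 z 0.0715 rx -0.0003 ry -0.0006 rz 0.0026
```

```bash
python3 -m pendant '[{"x":-0.001,"y":0,"z":0.03,"rx":0,"ry":0,"rz":0,"hand":85},{"x":-0.001,"y":0,"z":0.06,"rx":0,"ry":0,"rz":0,"hand":85},{"x":-0.001,"y":0,"z":0.071,"rx":0,"ry":0,"rz":0,"hand":85},{"x":-0.001,"y":0,"z":0.071,"rx":0,"ry":0,"rz":0,"hand":50},{"x":-0.001,"y":0,"z":0.071,"rx":0,"ry":0,"rz":0,"hand":50},{"x":-0.001,"y":0,"z":0.071,"rx":0,"ry":0,"rz":0,"hand":50},{"x":-0.001,"y":0,"z":0.071,"rx":0,"ry":0,"rz":0,"hand":50},{"x":-0.001,"y":0,"z":0.071,"rx":0,"ry":0,"rz":0,"hand":50}]'; python3 -m pendant '[{"x":0,"y":0,"z":0,"rx":0,"ry":0,"rz":0,"hand":50},{"x":0,"y":0,"z":0,"rx":0,"ry":0,"rz":0,"hand":50}]'; python3 -c "
from h import *
print(go(.508,.0545,.10,-2))"
```

```text
t: 12.93
position: [0.6325, -0.1445, -0.0019]
tcp_rot: [1.0, 0.009, 0.002, 0.0]
contact_force: [-0.3, 0.6, 3.3]
finger_gap: 0.684
grip_force: 67.6
t: 13.1
position: [0.6325, -0.1445, -0.0019]
tcp_rot: [1.0, 0.009, 0.002, 0.0]
contact_force: [-0.2, -0.1, 6.4]
finger_gap: 0.686
grip_force: 67.9
x -0.1609 y -0.2680 z -0.1367 rx 0.0004 ry -0.0024 rz 0.0334
```

```bash
python3 -m pendant '[{"x":0,"y":0,"z":-0.04,"rx":0,"ry":0,"rz":0,"hand":50},{"x":0,"y":0,"z":-0.09,"rx":0,"ry":0,"rz":0,"hand":50},{"x":-0.03,"y":-0.05,"z":-0.13,"rx":0,"ry":0,"rz":0,"hand":50},{"x":-0.06,"y":-0.1,"z":-0.13,"rx":0,"ry":0,"rz":0,"hand":50},{"x":-0.09,"y":-0.15,"z":-0.13,"rx":0,"ry":0,"rz":0,"hand":50},{"x":-0.12,"y":-0.2,"z":-0.13,"rx":0,"ry":0,"rz":0.033,"hand":50},{"x":-0.14,"y":-0.235,"z":-0.13,"rx":0,"ry":0,"rz":0.033,"hand":50},{"x":-0.16,"y":-0.268,"z":-0.13,"rx":0,"ry":0,"rz":0.033,"hand":50}]'; python3 -m pendant '[{"x":0,"y":0,"z":0.04,"rx":0,"ry":0,"rz":0,"hand":50},{"x":0,"y":0,"z":0.05,"rx":0,"ry":0,"rz":0,"hand":50},{"x":0,"y":0,"z":0.05,"rx":0,"ry":0,"rz":0,"hand":50},{"x":0,"y":0,"z":0.05,"rx":0,"ry":0,"rz":0,"hand":50},{"x":0,"y":0,"z":0.05,"rx":0,"ry":0,"rz":0,"hand":50}]'; python3 -c "
from h import *
print(go(.509,.0545,.0285,-2))"
```

```text
t: 13.77
position: [0.5045, 0.0576, 0.0933]
tcp_rot: [1.0, -0.016, -0.0, -0.0]
contact_force: [0.4, -0.1, -1.2]
finger_gap: 0.681
grip_force: 67.1
t: 14.18
position: [0.5083, 0.053, 0.0563]
tcp_rot: [1.0, -0.019, 0.001, 0.0]
contact_force: [0.0, -0.7, -1.8]
finger_gap: 0.683
grip_force: 67.1
x 0.0008 y -0.0020 z 0.0371 rx 0.0002 ry -0.0007 rz -0.0016
```

```bash
python3 -m pendant '[{"x":0.001,"y":-0.002,"z":0.02,"rx":0,"ry":0,"rz":0,"hand":50},{"x":0.001,"y":-0.002,"z":0.03,"rx":0,"ry":0,"rz":0,"hand":50},{"x":0.001,"y":-0.002,"z":0.037,"rx":0,"ry":0,"rz":0,"hand":50},{"x":0.001,"y":-0.002,"z":0.037,"rx":0,"ry":0,"rz":0,"hand":50},{"x":0.001,"y":-0.002,"z":0.037,"rx":0,"ry":0,"rz":0,"hand":50}]'
```

```text
t: 14.6
position: [0.5085, 0.0556, 0.0283]
tcp_rot: [1.0, -0.018, 0.0, -0.0]
contact_force: [0.3, 0.3, -1.2]
finger_gap: 0.685
grip_force: 64.3
```

```bash
python3 -m pendant '[{"x":0,"y":0.001,"z":0.001,"rx":0,"ry":0,"rz":0,"hand":50},{"x":0,"y":0.001,"z":0.003,"rx":0,"ry":0,"rz":0,"hand":50},{"x":0,"y":0.001,"z":0.003,"rx":0,"ry":0,"rz":0,"hand":50}]'
```

```text
t: 14.85
position: [0.5084, 0.0556, 0.0279]
tcp_rot: [1.0, -0.017, 0.0, 0.0]
contact_force: [-4.1, 0.3, 13.3]
finger_gap: 0.687
grip_force: 66.0
```

```bash
python3 -m pendant '[{"x":0,"y":0,"z":-0.002,"rx":0,"ry":0,"rz":0,"hand":85},{"x":0,"y":0,"z":-0.002,"rx":0,"ry":0,"rz":0,"hand":85},{"x":0,"y":0,"z":-0.002,"rx":0,"ry":0,"rz":0,"hand":85},{"x":0,"y":0,"z":-0.04,"rx":0,"ry":0,"rz":0,"hand":85},{"x":0,"y":0,"z":-0.09,"rx":0,"ry":0,"rz":0,"hand":85},{"x":0,"y":0,"z":-0.13,"rx":0,"ry":0,"rz":0,"hand":85}]'; python3 -m pendant '[{"x":0,"y":0.05,"z":0,"rx":0,"ry":0,"rz":0,"hand":85},{"x":0,"y":0.1,"z":0,"rx":0,"ry":0,"rz":0,"hand":85},{"x":0,"y":0.15,"z":0,"rx":0,"ry":0,"rz":0,"hand":85},{"x":0,"y":0.2,"z":0,"rx":0,"ry":0,"rz":0,"hand":85},{"x":0,"y":0.25,"z":0,"rx":0,"ry":0,"rz":0,"hand":85},{"x":0,"y":0.3,"z":0,"rx":0,"ry":0,"rz":0,"hand":85},{"x":0,"y":0.35,"z":0,"rx":0,"ry":0,"rz":0,"hand":85},{"x":0,"y":0.4,"z":0,"rx":0,"ry":0,"rz":0,"hand":85}]'; python3 - <<'E'
from h import *
p,d=optics.grab_frame("top")
for b in blobs(p,"white",200,1300,d=d)+blobs(p,"blue",300,1300,d=d): print(b)
print(go(.518,-.4272,.05,3.6))
E
```

```text
t: 15.35
position: [0.5074, 0.0553, 0.1241]
tcp_rot: [1.0, -0.017, -0.001, -0.0]
contact_force: [0.8, -0.3, 1.0]
finger_gap: 0.992
grip_force: 0.0
t: 16.02
position: [0.4969, -0.2464, 0.123]
tcp_rot: [1.0, -0.017, -0.0, 0.0]
contact_force: [0.8, 0.7, -0.1]
finger_gap: 0.993
grip_force: 0.0
{'px': array([421., 239.]), 'xy': array([ 0.5308, -0.4352]), 'rect': array([ 0.5271, -0.4293]), 'size': array([81., 54.]), 'yaw': 5.2, 'z': 0.0133}
{'px': array([258., 243.]), 'xy': array([0.508 , 0.0554]), 'rect': array([0.5078, 0.0551]), 'size': array([60., 99.]), 'yaw': -2.2, 'z': 0.0436}
{'px': array([249., 214.]), 'xy': array([0.5946, 0.0851]), 'rect': array([0.5939, 0.0876]), 'size': array([127.,  20.]), 'yaw': 88.5, 'z': 0.0235}
{'px': array([ 40., 199.]), 'xy': array([0.6215, 0.6791]), 'rect': array([0.6207, 0.6793]), 'size': array([77., 78.]), 'yaw': -42.4, 'z': 0.0897}
{'px': array([209., 158.]), 'xy': array([0.7665, 0.2123]), 'rect': array([0.7686, 0.2127]), 'size': array([83., 55.]), 'yaw': 1.9, 'z': 0.0091}
{'px': array([135., 238.]), 'xy': array([0.5167, 0.4253]), 'rect': array([0.517 , 0.4252]), 'size': array([98., 59.]), 'yaw': 9.2, 'z': 0.0132}
x 0.0407 y 0.2236 z 0.0996 rx 0.0050 ry -0.0003 rz -0.0693
```

```bash
python3 -m pendant '[{"x":0.01,"y":0.05,"z":0,"rx":0,"ry":0,"rz":-0.069,"hand":85},{"x":0.02,"y":0.1,"z":0,"rx":0,"ry":0,"rz":-0.069,"hand":85},{"x":0.03,"y":0.15,"z":0,"rx":0,"ry":0,"rz":-0.069,"hand":85},{"x":0.0407,"y":0.2,"z":0.04,"rx":0,"ry":0,"rz":-0.069,"hand":85},{"x":0.0407,"y":0.2236,"z":0.08,"rx":0,"ry":0,"rz":-0.069,"hand":85},{"x":0.0407,"y":0.2236,"z":0.096,"rx":0,"ry":0,"rz":-0.069,"hand":85},{"x":0.0407,"y":0.2236,"z":0.096,"rx":0,"ry":0,"rz":-0.069,"hand":85},{"x":0.0407,"y":0.2236,"z":0.096,"rx":0,"ry":0,"rz":-0.069,"hand":85}]';python3 -c "
from h import *
print(go(.518,-.4272,-.003,3.6))
p,d=optics.grab_frame('top')
for b in blobs(p,'white',200,1300,d=d)[:3]: print(b)"
```

```text
t: 16.73
position: [0.5214, -0.4111, 0.0495]
tcp_rot: [0.999, 0.037, -0.001, -0.002]
contact_force: [-0.0, -0.2, 0.1]
finger_gap: 0.996
grip_force: 0.0
x -0.0060 y 0.0213 z 0.0700 rx -0.0023 ry 0.0015 rz 0.0075
{'px': array([258., 243.]), 'xy': array([0.5079, 0.0554]), 'rect': array([0.5077, 0.0551]), 'size': array([60., 99.]), 'yaw': -2.2, 'z': 0.0438}
{'px': array([249., 214.]), 'xy': array([0.5947, 0.085 ]), 'rect': array([0.5938, 0.0861]), 'size': array([124.,  20.]), 'yaw': 88.3, 'z': 0.0238}
{'px': array([ 40., 199.]), 'xy': array([0.6214, 0.679 ]), 'rect': array([0.6207, 0.6791]), 'size': array([77., 78.]), 'yaw': -42.4, 'z': 0.0899}
```

```bash
python3 -m pendant '[{"x":-0.006,"y":0.021,"z":0,"rx":0,"ry":0,"rz":0.004,"hand":85},{"x":-0.006,"y":0.021,"z":0,"rx":0,"ry":0,"rz":0.004,"hand":85},{"x":-0.006,"y":0.021,"z":0,"rx":0,"ry":0,"rz":0.004,"hand":85},{"x":-0.006,"y":0.021,"z":0,"rx":0,"ry":0,"rz":0.004,"hand":85},{"x":-0.006,"y":0.021,"z":0,"rx":0,"ry":0,"rz":0.004,"hand":85}]';python3 -c "
from h import *
print(go(.518,-.4272,-.003,3.6))"
```

```text
t: 17.2
position: [0.5194, -0.429, 0.0522]
tcp_rot: [0.999, 0.034, 0.001, 0.0]
contact_force: [-0.2, -0.1, 0.4]
finger_gap: 0.994
grip_force: 0.0
x -0.0018 y -0.0026 z 0.0735 rx 0.0003 ry -0.0007 rz 0.0033
```

```bash
python3 -m pendant '[{"x":-0.001,"y":-0.002,"z":0.03,"rx":0,"ry":0,"rz":0.002,"hand":85},{"x":-0.001,"y":-0.002,"z":0.06,"rx":0,"ry":0,"rz":0.002,"hand":85},{"x":-0.001,"y":-0.002,"z":0.073,"rx":0,"ry":0,"rz":0.002,"hand":85},{"x":-0.001,"y":-0.002,"z":0.073,"rx":0,"ry":0,"rz":0.002,"hand":50},{"x":-0.001,"y":-0.002,"z":0.073,"rx":0,"ry":0,"rz":0.002,"hand":50},{"x":-0.001,"y":-0.002,"z":0.073,"rx":0,"ry":0,"rz":0.002,"hand":50},{"x":-0.001,"y":-0.002,"z":0.073,"rx":0,"ry":0,"rz":0.002,"hand":50},{"x":-0.001,"y":-0.002,"z":0.073,"rx":0,"ry":0,"rz":0.002,"hand":50}]'; python3 -m pendant '[{"x":0,"y":0,"z":0,"rx":0,"ry":0,"rz":0,"hand":50},{"x":0,"y":0,"z":0,"rx":0,"ry":0,"rz":0,"hand":50}]'; python3 -c "
from h import *
print(go(.508,.0545,.10,-2))"
```

```text
t: 17.87
position: [0.5189, -0.4284, -0.0022]
tcp_rot: [0.999, 0.032, 0.001, 0.001]
contact_force: [0.4, -0.2, -0.7]
finger_gap: 0.679
grip_force: 67.2
t: 18.03
position: [0.5185, -0.4281, -0.0028]
tcp_rot: [0.999, 0.032, 0.0, 0.0]
contact_force: [-0.3, -0.7, 1.1]
finger_gap: 0.685
grip_force: 67.4
x 0.0277 y -0.6429 z -0.1374 rx 0.0004 ry -0.0005 rz 0.0633
```

```bash
python3 -m pendant '[{"x":0,"y":0,"z":-0.04,"rx":0,"ry":0,"rz":0,"hand":50},{"x":0,"y":0,"z":-0.09,"rx":0,"ry":0,"rz":0,"hand":50},{"x":0,"y":-0.05,"z":-0.14,"rx":0,"ry":0,"rz":0.062,"hand":50},{"x":0,"y":-0.1,"z":-0.14,"rx":0,"ry":0,"rz":0.062,"hand":50},{"x":0,"y":-0.15,"z":-0.14,"rx":0,"ry":0,"rz":0.062,"hand":50},{"x":0.01,"y":-0.2,"z":-0.14,"rx":0,"ry":0,"rz":0.062,"hand":50},{"x":0.01,"y":-0.25,"z":-0.14,"rx":0,"ry":0,"rz":0.062,"hand":50},{"x":0.01,"y":-0.3,"z":-0.14,"rx":0,"ry":0,"rz":0.062,"hand":50}]'; python3 -c "
from h import *
print(go(.508,.0545,.07,-2))"
```

```text
t: 18.7
position: [0.5112, -0.2006, 0.1021]
tcp_rot: [1.0, -0.016, 0.001, 0.0]
contact_force: [0.4, -0.7, -0.8]
finger_gap: 0.685
grip_force: 67.3
x -0.0153 y -0.3399 z 0.0427 rx 0.0001 ry -0.0008 rz 0.0017
```

```bash
python3 -m pendant '[{"x":0,"y":-0.05,"z":0,"rx":0,"ry":0,"rz":0,"hand":50},{"x":0,"y":-0.1,"z":0,"rx":0,"ry":0,"rz":0,"hand":50},{"x":-0.01,"y":-0.15,"z":0,"rx":0,"ry":0,"rz":0,"hand":50},{"x":-0.015,"y":-0.2,"z":0,"rx":0,"ry":0,"rz":0,"hand":50},{"x":-0.015,"y":-0.25,"z":0,"rx":0,"ry":0,"rz":0,"hand":50},{"x":-0.015,"y":-0.29,"z":0,"rx":0,"ry":0,"rz":0,"hand":50},{"x":-0.015,"y":-0.32,"z":0,"rx":0,"ry":0,"rz":0,"hand":50},{"x":-0.015,"y":-0.335,"z":0,"rx":0,"ry":0,"rz":0,"hand":50}]'; python3 -m pendant '[{"x":0,"y":0,"z":0.03,"rx":0,"ry":0,"rz":0,"hand":50},{"x":0,"y":0,"z":0.04,"rx":0,"ry":0,"rz":0,"hand":50},{"x":0,"y":0,"z":0.04,"rx":0,"ry":0,"rz":0,"hand":50},{"x":0,"y":0,"z":0.04,"rx":0,"ry":0,"rz":0,"hand":50},{"x":0,"y":0,"z":0.04,"rx":0,"ry":0,"rz":0,"hand":50}]'; python3 -c "
from h import *
print(go(.5085,.0545,.042,-2))"
```

```text
t: 19.37
position: [0.5078, 0.0535, 0.102]
tcp_rot: [1.0, -0.013, 0.0, -0.001]
contact_force: [-0.4, -0.5, -0.9]
finger_gap: 0.684
grip_force: 67.2
t: 19.78
position: [0.5084, 0.0473, 0.0718]
tcp_rot: [1.0, -0.018, 0.0, 0.0]
contact_force: [0.5, 0.4, -0.8]
finger_gap: 0.685
grip_force: 67.2
x -0.0002 y -0.0096 z 0.0398 rx 0.0003 ry -0.0002 rz -0.0002
```

```bash
python3 -m pendant '[{"x":0,"y":-0.009,"z":0,"rx":0,"ry":0,"rz":0,"hand":50},{"x":0,"y":-0.009,"z":0.02,"rx":0,"ry":0,"rz":0,"hand":50},{"x":0,"y":-0.009,"z":0.032,"rx":0,"ry":0,"rz":0,"hand":50},{"x":0,"y":-0.009,"z":0.032,"rx":0,"ry":0,"rz":0,"hand":50},{"x":0,"y":-0.009,"z":0.032,"rx":0,"ry":0,"rz":0,"hand":50}]'; python3 -c "
from h import *
print(go(.5085,.0545,.0415,-2))"
```

```text
t: 20.2
position: [0.5076, 0.0554, 0.0471]
tcp_rot: [1.0, -0.016, -0.001, 0.0]
contact_force: [0.2, -0.7, -1.4]
finger_gap: 0.682
grip_force: 67.2
x 0.0013 y 0.0011 z 0.0075 rx 0.0002 ry 0.0011 rz 0.0012
```

```bash
python3 -m pendant '[{"x":0.001,"y":0,"z":0.004,"rx":0,"ry":0,"rz":0,"hand":50},{"x":0.001,"y":0,"z":0.007,"rx":0,"ry":0,"rz":0,"hand":50},{"x":0.001,"y":0,"z":0.009,"rx":0,"ry":0,"rz":0,"hand":50},{"x":0.001,"y":0,"z":0.009,"rx":0,"ry":0,"rz":0,"hand":50},{"x":0.001,"y":0,"z":0.009,"rx":0,"ry":0,"rz":0,"hand":50}]'
```

```text
t: 20.62
position: [0.5095, 0.0555, 0.0411]
tcp_rot: [1.0, -0.016, 0.0, -0.0]
contact_force: [0.6, -0.5, 0.5]
finger_gap: 0.686
grip_force: 67.4
```

```bash
python3 -m pendant '[{"x":0,"y":0,"z":0.002,"rx":0,"ry":0,"rz":0,"hand":50},{"x":0,"y":0,"z":0.002,"rx":0,"ry":0,"rz":0,"hand":50},{"x":0,"y":0,"z":0.001,"rx":0,"ry":0,"rz":0,"hand":85},{"x":0,"y":0,"z":0,"rx":0,"ry":0,"rz":0,"hand":85},{"x":0,"y":0,"z":0,"rx":0,"ry":0,"rz":0,"hand":85},{"x":0,"y":0,"z":-0.04,"rx":0,"ry":0,"rz":0,"hand":85},{"x":0,"y":0,"z":-0.09,"rx":0,"ry":0,"rz":0,"hand":85},{"x":0,"y":0,"z":-0.14,"rx":0,"ry":0,"rz":0,"hand":85}]'; python3 -m pendant '[{"x":0,"y":0,"z":-0.05,"rx":0,"ry":0,"rz":0,"hand":85},{"x":0,"y":0,"z":-0.09,"rx":0,"ry":0,"rz":0,"hand":85},{"x":0,"y":-0.05,"z":-0.1,"rx":0,"ry":0,"rz":0,"hand":85},{"x":0,"y":-0.1,"z":-0.1,"rx":0,"ry":0,"rz":0,"hand":85},{"x":0,"y":-0.15,"z":-0.1,"rx":0,"ry":0,"rz":0,"hand":85},{"x":0,"y":-0.2,"z":-0.1,"rx":0,"ry":0,"rz":0,"hand":85},{"x":0,"y":-0.25,"z":-0.1,"rx":0,"ry":0,"rz":0,"hand":85},{"x":0,"y":-0.3,"z":-0.1,"rx":0,"ry":0,"rz":0,"hand":85}]'; python3 - <<'E'
from h import *
p,d=optics.grab_frame("top"); cv2.imwrite("pics/top6.png",cv2.resize(p[130:310,100:460],None,fx=2,fy=2,interpolation=cv2.INTER_CUBIC))
for b in blobs(p,"white",200,1300,d=d)+blobs(p,"blue",300,1300,d=d): print(b)
print(go(.5167,.4253,.15,9.2))
E
```

```text
t: 21.28
position: [0.5075, 0.0554, 0.1456]
tcp_rot: [1.0, -0.016, -0.002, -0.0]
contact_force: [0.9, -0.5, 0.1]
finger_gap: 0.997
grip_force: 0.0
t: 21.95
position: [0.5161, 0.2819, 0.2205]
tcp_rot: [1.0, -0.017, -0.0, 0.0]
contact_force: [0.8, -1.1, -0.4]
finger_gap: 0.992
grip_force: 0.0
{'px': array([259., 235.]), 'xy': array([0.5346, 0.0494]), 'rect': array([0.525 , 0.0539]), 'size': array([67., 58.]), 'yaw': 1.2, 'z': 0.0576}
{'px': array([249., 215.]), 'xy': array([0.5944, 0.0852]), 'rect': array([0.5939, 0.0876]), 'size': array([127.,  20.]), 'yaw': 88.6, 'z': 0.024}
{'px': array([ 40., 199.]), 'xy': array([0.6215, 0.6792]), 'rect': array([0.6207, 0.6793]), 'size': array([77., 78.]), 'yaw': -42.6, 'z': 0.0896}
{'px': array([209., 158.]), 'xy': array([0.7662, 0.2121]), 'rect': array([0.7641, 0.2145]), 'size': array([61., 82.]), 'yaw': -38.4, 'z': 0.0092}
x 0.0001 y -0.1753 z 0.0967 rx -0.0064 ry -0.0006 rz -0.1161
```

View pics/top6.png

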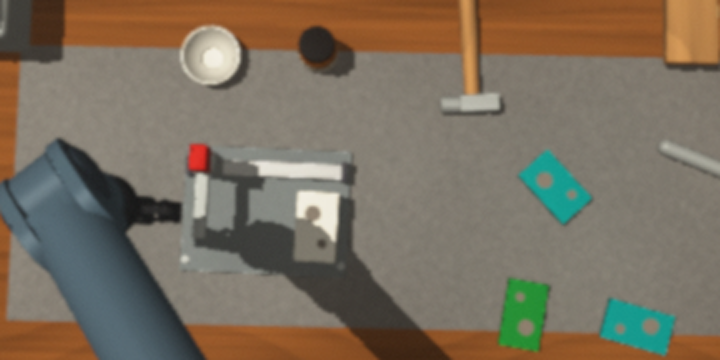

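All three white boards are stacked at crop (317,227) and no other whites remain. Now the cover.

```bash
python3 -m pendant '[{"x":0,"y":-0.05,"z":0,"rx":0,"ry":0,"rz":-0.11,"hand":85},{"x":0,"y":-0.1,"z":0,"rx":0,"ry":0,"rz":-0.11,"hand":85},{"x":0,"y":-0.15,"z":0.03,"rx":0,"ry":0,"rz":-0.11,"hand":85},{"x":0,"y":-0.175,"z":0.08,"rx":0,"ry":0,"rz":-0.11,"hand":85},{"x":0,"y":-0.175,"z":0.13,"rx":0,"ry":0,"rz":-0.11,"hand":85},{"x":0,"y":-0.175,"z":0.13,"rx":0,"ry":0,"rz":-0.11,"hand":85},{"x":0,"y":-0.175,"z":0.13,"rx":0,"ry":0,"rz":-0.11,"hand":85},{"x":0,"y":-0.175,"z":0.13,"rx":0,"ry":0,"rz":-0.11,"hand":85}]'; python3 - <<'E'
from h import *
p,d=optics.grab_frame("side"); cv2.imwrite("pics/s7.png",cv2.resize(p[150:420,100:400],None,fx=2,fy=2))
for o in optics.tip_of("side","cover")[:3]: print(o["p"],c2w("side",o["centre"]).round(4))
for b in blobs(p,"blue",200,3000,z=.014,n="side"): print(b)
print(go(.5167,.4253,.05,9.2))
E
```

```text
t: 22.67
position: [0.5219, 0.411, 0.1243]
tcp_rot: [0.998, 0.069, 0.001, -0.0]
contact_force: [0.2, 0.3, 1.8]
finger_gap: 0.995
grip_force: 0.0
0.61 [ 0.521   0.4304 -0.0017]
0.51 [0.5985 0.2165 0.1611]
{'px': array([194., 379.]), 'xy': array([0.5134, 0.4323]), 'rect': array([0.5147, 0.4316]), 'size': array([102.,  63.]), 'yaw': 9.7, 'z': 0.014}
x -0.0065 y -0.0186 z 0.1020 rx -0.0014 ry -0.0032 rz -0.0143
```

View pics/s7.png

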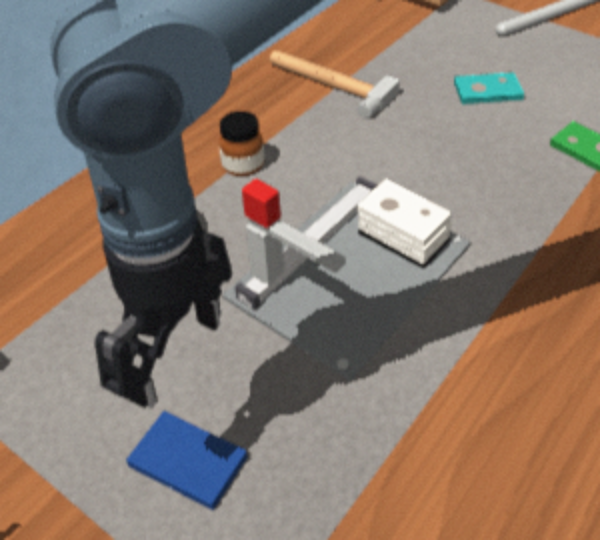

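The pile is neat at crop (405,220), and the cover lies unmoved at crop (188,458).

```bash
python3 -m pendant '[{"x":-0.0065,"y":-0.019,"z":0.05,"rx":0,"ry":0,"rz":-0.013,"hand":85},{"x":-0.0065,"y":-0.019,"z":0.098,"rx":0,"ry":0,"rz":-0.013,"hand":85},{"x":-0.0065,"y":-0.019,"z":0.098,"rx":0,"ry":0,"rz":-0.013,"hand":85},{"x":-0.0065,"y":-0.019,"z":0.098,"rx":0,"ry":0,"rz":-0.013,"hand":85},{"x":-0.0065,"y":-0.019,"z":0.098,"rx":0,"ry":0,"rz":-0.013,"hand":85},{"x":-0.0065,"y":-0.019,"z":0.098,"rx":0,"ry":0,"rz":-0.013,"hand":85}]'; python3 -c "
from h import *
print(go(.5165,.4262,-.003,9.2))"
```

```text
t: 23.27
position: [0.5166, 0.4263, 0.0536]
tcp_rot: [0.997, 0.079, 0.003, -0.002]
contact_force: [0.2, 0.4, -0.1]
finger_gap: 0.999
grip_force: 0.0
x -0.0006 y 0.0003 z 0.0755 rx -0.0019 ry -0.0037 rz -0.0010
```

```bash
python3 -m pendant '[{"x":0,"y":0,"z":0.03,"rx":0,"ry":0,"rz":0,"hand":85},{"x":0,"y":0,"z":0.06,"rx":0,"ry":0,"rz":0,"hand":85},{"x":0,"y":0,"z":0.074,"rx":0,"ry":0,"rz":0,"hand":85},{"x":0,"y":0,"z":0.074,"rx":0,"ry":0,"rz":0,"hand":50},{"x":0,"y":0,"z":0.074,"rx":0,"ry":0,"rz":0,"hand":50},{"x":0,"y":0,"z":0.074,"rx":0,"ry":0,"rz":0,"hand":50},{"x":0,"y":0,"z":0.074,"rx":0,"ry":0,"rz":0,"hand":50},{"x":0,"y":0,"z":0.074,"rx":0,"ry":0,"rz":0,"hand":50}]'; python3 -m pendant '[{"x":0,"y":0,"z":0,"rx":0,"ry":0,"rz":0,"hand":50},{"x":0,"y":0,"z":0,"rx":0,"ry":0,"rz":0,"hand":50}]'; python3 -c "
from h import *
print(go(.5085,.055,.2,-2))"
```

```text
t: 23.93
position: [0.5151, 0.4263, -0.0036]
tcp_rot: [0.997, 0.08, 0.001, -0.001]
contact_force: [-0.1, 0.3, 4.2]
finger_gap: 0.683
grip_force: 68.1
t: 24.1
position: [0.5151, 0.4263, -0.0036]
tcp_rot: [0.997, 0.08, 0.001, -0.001]
contact_force: [-1.4, -0.2, 6.3]
finger_gap: 0.68
grip_force: 68.5
x -0.0869 y 0.4868 z -0.2727 rx -0.0014 ry -0.0017 rz 0.1243
```

```bash
python3 -m pendant '[{"x":0,"y":0,"z":-0.04,"rx":0,"ry":0,"rz":0,"hand":50},{"x":0,"y":0,"z":-0.09,"rx":0,"ry":0,"rz":0,"hand":50},{"x":0,"y":0,"z":-0.14,"rx":0,"ry":0,"rz":0.06,"hand":50},{"x":0,"y":0,"z":-0.19,"rx":0,"ry":0,"rz":0.12,"hand":50},{"x":0,"y":0,"z":-0.24,"rx":0,"ry":0,"rz":0.122,"hand":50},{"x":0,"y":0,"z":-0.275,"rx":0,"ry":0,"rz":0.122,"hand":50},{"x":0,"y":0,"z":-0.275,"rx":0,"ry":0,"rz":0.122,"hand":50},{"x":0,"y":0,"z":-0.275,"rx":0,"ry":0,"rz":0.122,"hand":50}]'; python3 -c "
from h import *
print(go(.507,.055,.2,-2))"
```

```text
t: 24.77
position: [0.5145, 0.4255, 0.2023]
tcp_rot: [1.0, -0.016, 0.001, -0.001]
contact_force: [0.0, -0.4, -1.9]
finger_gap: 0.685
grip_force: 67.6
x 0.0054 y 0.4941 z 0.0021 rx -0.0013 ry -0.0018 rz 0.0023
```

```bash
python3 -m pendant '[{"x":0.001,"y":0.05,"z":0,"rx":0,"ry":0,"rz":0,"hand":50},{"x":0.002,"y":0.1,"z":0,"rx":0,"ry":0,"rz":0,"hand":50},{"x":0.003,"y":0.15,"z":0,"rx":0,"ry":0,"rz":0,"hand":50},{"x":0.004,"y":0.2,"z":0,"rx":0,"ry":0,"rz":0,"hand":50},{"x":0.005,"y":0.25,"z":0,"rx":0,"ry":0,"rz":0,"hand":50},{"x":0.005,"y":0.3,"z":0,"rx":0,"ry":0,"rz":0,"hand":50},{"x":0.005,"y":0.35,"z":0,"rx":0,"ry":0,"rz":0,"hand":50},{"x":0.005,"y":0.4,"z":0,"rx":0,"ry":0,"rz":0,"hand":50}]';python3 -m pendant '[{"x":0,"y":0.05,"z":0,"rx":0,"ry":0,"rz":0,"hand":50},{"x":0,"y":0.08,"z":0,"rx":0,"ry":0,"rz":0,"hand":50},{"x":0,"y":0.094,"z":0.03,"rx":0,"ry":0,"rz":0,"hand":50},{"x":0,"y":0.094,"z":0.08,"rx":0,"ry":0,"rz":0,"hand":50},{"x":0,"y":0.094,"z":0.13,"rx":0,"ry":0,"rz":0,"hand":50},{"x":0,"y":0.094,"z":0.15,"rx":0,"ry":0,"rz":0,"hand":50},{"x":0,"y":0.094,"z":0.15,"rx":0,"ry":0,"rz":0,"hand":50},{"x":0,"y":0.094,"z":0.15,"rx":0,"ry":0,"rz":0,"hand":50}]'; python3 -c "
from h import *
print(go(.507,.055,.055,-2))"
```

```text
t: 25.43
position: [0.5054, 0.122, 0.1971]
tcp_rot: [1.0, -0.016, -0.003, 0.001]
contact_force: [-0.0, -0.9, -1.8]
finger_gap: 0.683
grip_force: 67.5
t: 26.1
position: [0.5028, 0.054, 0.0851]
tcp_rot: [1.0, -0.016, -0.004, 0.0]
contact_force: [1.2, 1.1, -2.2]
finger_gap: 0.682
grip_force: 67.4
x 0.0058 y -0.0015 z 0.0401 rx 0.0005 ry 0.0046 rz 0.0024
```

```bash
python3 -m pendant '[{"x":0.0058,"y":-0.0015,"z":0.015,"rx":0,"ry":0.004,"rz":0.002,"hand":50},{"x":0.0058,"y":-0.0015,"z":0.03,"rx":0,"ry":0.004,"rz":0.002,"hand":50},{"x":0.0058,"y":-0.0015,"z":0.03,"rx":0,"ry":0.004,"rz":0.002,"hand":50},{"x":0.0058,"y":-0.0015,"z":0.03,"rx":0,"ry":0.004,"rz":0.002,"hand":50},{"x":0.0058,"y":-0.0015,"z":0.03,"rx":0,"ry":0.004,"rz":0.002,"hand":50}]'; python3 -c "
from h import *
print(go(.507,.055,.0545,-2))"
```

```text
t: 26.52
position: [0.5108, 0.0556, 0.0661]
tcp_rot: [1.0, -0.017, 0.004, 0.0]
contact_force: [0.5, -0.8, -1.9]
finger_gap: 0.684
grip_force: 67.4
x -0.0051 y 0.0010 z 0.0155 rx -0.0000 ry -0.0045 rz 0.0005
```

```bash
python3 -m pendant '[{"x":-0.004,"y":0,"z":0.007,"rx":0,"ry":-0.003,"rz":0,"hand":50},{"x":-0.004,"y":0,"z":0.007,"rx":0,"ry":-0.003,"rz":0,"hand":50},{"x":-0.004,"y":0,"z":0.007,"rx":0,"ry":-0.003,"rz":0,"hand":50},{"x":-0.004,"y":0,"z":0.007,"rx":0,"ry":-0.003,"rz":0,"hand":50}]'; python3 -c "
from h import *
print(go(.507,.055,.0545,-2))"
```

```text
t: 26.85
position: [0.5075, 0.0556, 0.0604]
tcp_rot: [1.0, -0.017, 0.001, 0.0]
contact_force: [0.2, -1.5, -2.1]
finger_gap: 0.682
grip_force: 67.5
x -0.0006 y 0.0009 z 0.0079 rx 0.0000 ry -0.0011 rz 0.0004
```

```bash
python3 -m pendant '[{"x":0,"y":0,"z":0.004,"rx":0,"ry":0,"rz":0,"hand":50},{"x":0,"y":0,"z":0.007,"rx":0,"ry":0,"rz":0,"hand":50},{"x":0,"y":0,"z":0.009,"rx":0,"ry":0,"rz":0,"hand":50},{"x":0,"y":0,"z":0.009,"rx":0,"ry":0,"rz":0,"hand":50},{"x":0,"y":0,"z":0.009,"rx":0,"ry":0,"rz":0,"hand":50}]'
```

```text
t: 27.27
position: [0.5076, 0.0557, 0.0544]
tcp_rot: [1.0, -0.017, 0.001, 0.0]
contact_force: [-2.3, -0.8, 5.2]
finger_gap: 0.684
grip_force: 68.3
```

```bash
python3 -m pendant '[{"x":0,"y":0,"z":-0.001,"rx":0,"ry":0,"rz":0,"hand":85},{"x":0,"y":0,"z":-0.001,"rx":0,"ry":0,"rz":0,"hand":85},{"x":0,"y":0,"z":-0.001,"rx":0,"ry":0,"rz":0,"hand":85},{"x":0,"y":0,"z":-0.04,"rx":0,"ry":0,"rz":0,"hand":85},{"x":0,"y":0,"z":-0.09,"rx":0,"ry":0,"rz":0,"hand":85},{"x":0,"y":0,"z":-0.14,"rx":0,"ry":0,"rz":0,"hand":85},{"x":0,"y":0,"z":-0.19,"rx":0,"ry":0,"rz":0,"hand":85},{"x":0,"y":0,"z":-0.24,"rx":0,"ry":0,"rz":0,"hand":85}]'; python3 -m pendant '[{"x":0.03,"y":-0.05,"z":0,"rx":0,"ry":0,"rz":0,"hand":85},{"x":0.06,"y":-0.1,"z":0,"rx":0,"ry":0,"rz":0,"hand":85},{"x":0.09,"y":-0.15,"z":0,"rx":0,"ry":0,"rz":0,"hand":85},{"x":0.115,"y":-0.19,"z":0,"rx":0,"ry":0,"rz":0,"hand":85},{"x":0.115,"y":-0.205,"z":0,"rx":0,"ry":0,"rz":0,"hand":85},{"x":0.115,"y":-0.205,"z":0,"rx":0,"ry":0,"rz":0,"hand":85},{"x":0.115,"y":-0.205,"z":0,"rx":0,"ry":0,"rz":0,"hand":85}]'; python3 - <<'E'
from h import *
p,d=optics.grab_frame("top"); cv2.imwrite("pics/top8.png",cv2.resize(p[130:310,100:460],None,fx=2,fy=2,interpolation=cv2.INTER_CUBIC))
q,_=optics.grab_frame("side"); cv2.imwrite("pics/s8.png",cv2.resize(q[150:300,200:400],None,fx=3,fy=3,interpolation=cv2.INTER_CUBIC))
for b in blobs(p,"blue",200,1300,d=d): print(b)
print(go(.596,.2134,.135,-2))
E
```

```text
t: 27.93
position: [0.5069, 0.0557, 0.2352]
tcp_rot: [1.0, -0.017, 0.001, -0.0]
contact_force: [0.9, -0.4, -0.1]
finger_gap: 0.992
grip_force: 0.0
t: 28.52
position: [0.598, 0.2067, 0.233]
tcp_rot: [1.0, -0.016, 0.0, 0.0]
contact_force: [-0.3, 0.1, -0.1]
finger_gap: 0.999
grip_force: 0.0
{'px': array([257., 243.]), 'xy': array([0.5094, 0.0541]), 'rect': array([0.51  , 0.0554]), 'size': array([95., 58.]), 'yaw': 1.2, 'z': 0.0714}
x -0.0038 y -0.0132 z 0.1310 rx 0.0015 ry -0.0006 rz -0.0011
```

View pics/top8.png

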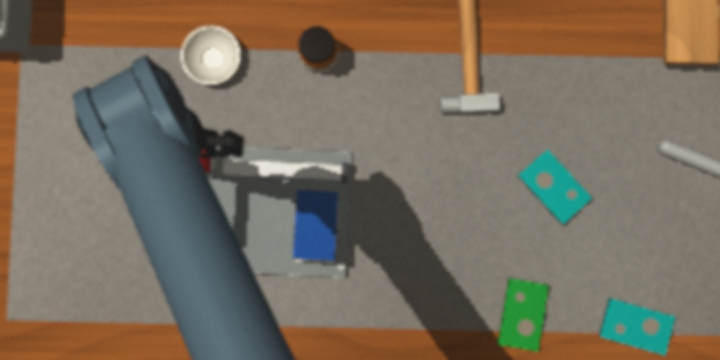

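View pics/s8.png

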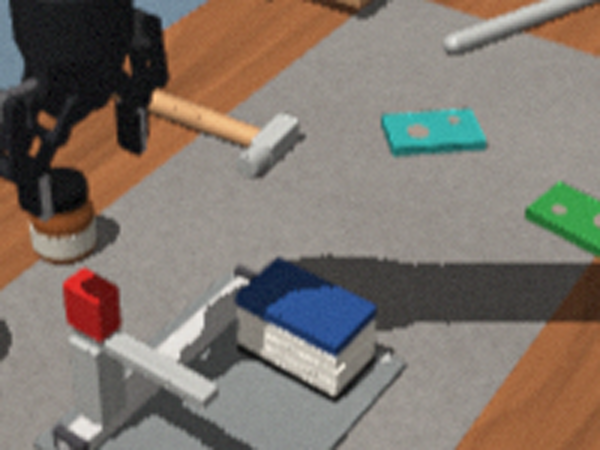

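The cover sits squarely on the three-board pile: top crop (316,225), side crop (308,305). Now I close the keeper.

```bash
python3 -m pendant '[{"x":-0.002,"y":-0.009,"z":0.02,"rx":0,"ry":0,"rz":0,"hand":85},{"x":-0.002,"y":-0.009,"z":0.03,"rx":0,"ry":0,"rz":0,"hand":85},{"x":-0.002,"y":-0.009,"z":0.03,"rx":0,"ry":0,"rz":0,"hand":85},{"x":-0.002,"y":-0.009,"z":0.03,"rx":0,"ry":0,"rz":0,"hand":85}]'; python3 -c "
from h import *
print(go(.596,.2134,.135,-2))"
```

```text
t: 28.95
position: [0.5969, 0.211, 0.2105]
tcp_rot: [1.0, -0.018, 0.0, 0.001]
contact_force: [-0.3, 0.3, 0.1]
finger_gap: 0.998
grip_force: 0.0
x -0.0013 y -0.0034 z 0.1007 rx 0.0012 ry -0.0000 rz -0.0008
```

```bash
python3 -m pendant '[{"x":-0.001,"y":-0.003,"z":0.05,"rx":0,"ry":0,"rz":0,"hand":85},{"x":-0.001,"y":-0.003,"z":0.09,"rx":0,"ry":0,"rz":0,"hand":85},{"x":-0.001,"y":-0.003,"z":0.1,"rx":0,"ry":0,"rz":0,"hand":85},{"x":-0.001,"y":-0.003,"z":0.1,"rx":0,"ry":0,"rz":0,"hand":20},{"x":-0.001,"y":-0.003,"z":0.1,"rx":0,"ry":0,"rz":0,"hand":20},{"x":-0.001,"y":-0.003,"z":0.1,"rx":0,"ry":0,"rz":0,"hand":20},{"x":-0.001,"y":-0.003,"z":0.1,"rx":0,"ry":0,"rz":0,"hand":20},{"x":-0.001,"y":-0.003,"z":0.1,"rx":0,"ry":0,"rz":0,"hand":20}]'; python3 -m pendant '[{"x":0,"y":0,"z":0,"rx":0,"ry":0,"rz":0,"hand":20},{"x":0,"y":0,"z":0,"rx":0,"ry":0,"rz":0,"hand":20},{"x":0,"y":0,"z":0,"rx":0,"ry":0,"rz":0,"hand":20},{"x":0,"y":0,"z":0,"rx":0,"ry":0,"rz":0,"hand":20}]'
```

```text
t: 29.62
position: [0.5984, 0.2139, 0.1386]
tcp_rot: [1.0, -0.017, 0.002, 0.001]
contact_force: [-3.7, -11.4, 8.1]
finger_gap: 0.291
grip_force: 5.3
t: 29.95
position: [0.5985, 0.2133, 0.1389]
tcp_rot: [1.0, -0.017, 0.002, 0.002]
contact_force: [-1.5, -4.7, 6.0]
finger_gap: 0.266
grip_force: 60.2
```

```bash
python3 -m pendant '[{"x":0,"y":0.03,"z":0,"rx":0,"ry":0,"rz":0,"hand":20},{"x":0,"y":0.06,"z":0,"rx":0,"ry":0,"rz":0,"hand":20},{"x":0,"y":0.09,"z":0,"rx":0,"ry":0,"rz":0,"hand":20},{"x":0,"y":0.12,"z":0,"rx":0,"ry":0,"rz":0,"hand":20},{"x":0,"y":0.12,"z":0,"rx":0,"ry":0,"rz":0,"hand":20}]'; python3 -m pendant '[{"x":0,"y":0.03,"z":0,"rx":0,"ry":0,"rz":0,"hand":20},{"x":0,"y":0.06,"z":0,"rx":0,"ry":0,"rz":0,"hand":20},{"x":0,"y":0.08,"z":0,"rx":0,"ry":0,"rz":0,"hand":20},{"x":0,"y":0.09,"z":0,"rx":0,"ry":0,"rz":0,"hand":20},{"x":0,"y":0.094,"z":0,"rx":0,"ry":0,"rz":0,"hand":20},{"x":0,"y":0.098,"z":0,"rx":0,"ry":0,"rz":0,"hand":20},{"x":0,"y":0.098,"z":0,"rx":0,"ry":0,"rz":0,"hand":20}]'; python3 -m pendant '[{"x":0,"y":0.003,"z":0,"rx":0,"ry":0,"rz":0,"hand":20},{"x":0,"y":0.006,"z":0,"rx":0,"ry":0,"rz":0,"hand":20},{"x":0,"y":0.006,"z":0,"rx":0,"ry":0,"rz":0,"hand":20},{"x":0,"y":0.006,"z":0,"rx":0,"ry":0,"rz":0,"hand":20}]'
```

```text
t: 30.37
position: [0.5963, 0.1202, 0.1389]
tcp_rot: [1.0, -0.019, 0.003, 0.002]
contact_force: [-0.3, -3.5, 5.3]
finger_gap: 0.27
grip_force: 63.3
t: 30.95
position: [0.5948, 0.0535, 0.1389]
tcp_rot: [1.0, -0.016, 0.005, -0.001]
contact_force: [4.8, 0.9, 5.1]
finger_gap: 0.264
grip_force: 63.0
t: 31.28
position: [0.5947, 0.0532, 0.1389]
tcp_rot: [1.0, -0.015, 0.005, -0.003]
contact_force: [5.7, 5.9, 4.8]
finger_gap: 0.267
grip_force: 62.7
```

```bash
python3 -m pendant '[{"x":0,"y":0,"z":0,"rx":0,"ry":0,"rz":0,"hand":75},{"x":0,"y":0,"z":0,"rx":0,"ry":0,"rz":0,"hand":75},{"x":0,"y":0,"z":0,"rx":0,"ry":0,"rz":0,"hand":75},{"x":0,"y":-0.005,"z":0,"rx":0,"ry":0,"rz":0,"hand":75},{"x":0,"y":-0.005,"z":-0.04,"rx":0,"ry":0,"rz":0,"hand":75},{"x":0,"y":-0.005,"z":-0.08,"rx":0,"ry":0,"rz":0,"hand":75},{"x":0,"y":-0.005,"z":-0.13,"rx":0,"ry":0,"rz":0,"hand":75}]'; python3 -m pendant '[{"x":0,"y":0.05,"z":0,"rx":0,"ry":0,"rz":0,"hand":75},{"x":-0.03,"y":0.1,"z":0,"rx":0,"ry":0,"rz":0,"hand":75},{"x":-0.05,"y":0.15,"z":0,"rx":0,"ry":0,"rz":0,"hand":75},{"x":-0.05,"y":0.2,"z":0,"rx":0,"ry":0,"rz":0,"hand":75},{"x":-0.05,"y":0.25,"z":0,"rx":0,"ry":0,"rz":0,"hand":75},{"x":-0.05,"y":0.3,"z":0,"rx":0,"ry":0,"rz":0,"hand":75},{"x":-0.05,"y":0.35,"z":0,"rx":0,"ry":0,"rz":0,"hand":75},{"x":-0.05,"y":0.35,"z":0,"rx":0,"ry":0,"rz":0,"hand":75}]'; python3 - <<'E'
from h import *
p,d=optics.grab_frame("top"); q,_=optics.grab_frame("side")
a=cv2.resize(p[170:300,160:300],(390,362)); b=cv2.resize(q[190:320,210:350],(390,362)); cv2.imwrite("pics/end.png",np.hstack([a,b]))
for b in blobs(p,"blue",100,1300,z=.072)+blobs(p,"red",30,300,d=d): print(b)
E
```

```text
t: 31.87
position: [0.5883, 0.0507, 0.2315]
tcp_rot: [1.0, -0.017, -0.003, 0.0]
contact_force: [0.7, 0.6, -0.4]
finger_gap: 0.875
grip_force: 0.0
t: 32.53
position: [0.5411, -0.2219, 0.2328]
tcp_rot: [1.0, -0.025, -0.001, 0.003]
contact_force: [-0.8, -2.1, -0.2]
finger_gap: 0.88
grip_force: 0.0
{'px': array([257., 243.]), 'xy': array([0.5048, 0.0536]), 'rect': array([0.5108, 0.0539]), 'size': array([58., 97.]), 'yaw': -1.8, 'z': 0.072}
{'px': array([258., 211.]), 'xy': array([0.5924, 0.0513]), 'rect': array([0.5923, 0.0514]), 'size': array([33., 19.]), 'yaw': 1.5, 'z': 0.1597}
```

View pics/end.png

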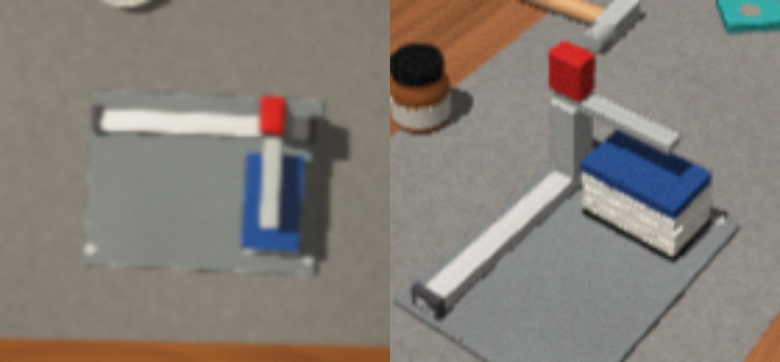

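The keeper bar stands over the square pile, the grip is at the home end (left crop 271,115), and the cover is at (273,200). I hand the job in.

```bash
python3 -m pendant '[{"x":0,"y":0,"z":0,"rx":0,"ry":0,"rz":0,"hand":75},{"x":0,"y":0,"z":0,"rx":0,"ry":0,"rz":0,"hand":75},{"x":0,"y":0,"z":0,"rx":0,"ry":0,"rz":0,"hand":75}]' >/dev/null; python3 -c "
from workcell import manip
print(manip.finish_job())"
```

```text
the job is handed in; nothing more can be done
None
```

I handed the job in after about 33 s of robot time: the three white boards are piled on the pad with the blue cover on top (within about 3 mm of the pad's centre by camera), the keeper is against its home stop, and the jar, dish and hammer were not touched; no verdict came back.

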